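# Bed the moulding slices in the finds tray

### The arm

A 7-joint arm with a two-finger parallel gripper is mounted at the origin on the work surface. World frame = base frame: x ahead of the robot, y to its left, z up, the work surface at z = 0. Lengths are in m, angles in rad, forces in N, time in s.
With the tool pointing down it reaches from about 0.375 to 0.925 m from the base axis. Payload 3.1 kg.
Tool frame: the origin (TCP) lies between the finger pads; the fingertips stand 19 mm ahead of it and the grasp point (between the pads) is the TCP; z points along the fingers, y is the line along which they close (so a half turn about z gives the same grasp; the last joint's range is limited). The gripper opens to 85 mm and grips with 20 to 120 N. Pads are 22 mm wide; open, the fingers measure 114 mm over their backs; the gripper's body (76 mm by 85 mm) begins 54 mm behind the grasp point. The pads swing forward as they close: fully open they stand 13 mm farther back than shut.
Start: joints at [1.113, 0.383, 0.044, 1.598, -0.018, 1.161, -0.05], TCP at [0.229, -0.608, 0.228] pointing down, gripper open.
Joint ranges: [-2.61, 2.61], [-0.41, 2.15], [-1.48, 1.57], [0, 2.5], [-1.57, 4.71], [0.05, 1.97], [-2.85, 2.85]. Speed limits (rad/s): [2.79, 2.79, 3.14, 3.14, 3.14, 3.14, 3.14].

### API

Orientations are given as a unit quaternion [x, y, z, w].
In Python, from bench import manip gives the robot as it stands.
- The arm moves only by the tool move_arm, never from a script. Its argument "steps" is a list of rows, each an object with "jaw": the opening, from -1 (shut) to 1 (fully open); "offset": the shift along the tool's x, y, z in m, a list of three; "twist": the turn, a rotation vector about the tool's x, y, z in degrees, a list of three. A call has exactly 8 rows; each row is the pose to reach, as a shift and turn from the pose commanded when the call began, along the tool's axes at that moment; what a row does not reach only later rows make up. A row lasts 1/12 s, in which the tool goes at most 41.7 mm and 7.16 degrees, less where a joint would pass 70% of its speed; a pose out of reach is approached as far as the arm can. A call with a gripper value outside its range is refused whole. The fingers move at their own pace and stop on an object; "grip_force" is the grip in N (left out, the last holds). Time passes only in rows, so rows that repeat a pose let the fingers close, or fill a call up. It gives the time, the measured TCP pose, the force, the opening and the grip force at its end, in the units of the state.
- manip.get_state(): the state, without advancing time (a new reading comes with each control period).
- manip.camera(name): name is "side" or "top" or "wrist"; returns a dict with "pixels" (420x560x3 uint8, blue, green, red), "intrinsics" (3x3 intrinsics, pixels), "dist" ([k1, k2, p1, p2, k3] as OpenCV has them; the pictures are not rectified), "R" (3x3) and "t" (3): a world point X has camera coordinates R X + t. Camera axes: x right, y down, z forward; pixel columns grow to the right and rows downward; lengths in m; the calibration is good to about 2 mm. A picture is of the moment at which its call begins. There is no depth.
- manip.sign_off(): hands the job in; it is judged then, once.
The state is a dict: "time_s": time; "q": joint angles; "dq": joint speeds; "joint_torque": joint torques, N m; "position": TCP position; "tcp_rot": TCP orientation; "contact_force": force on the tool from outside, world axes, zero at the start; "wrist_torque": the same for the moment, N m; "finger_gap": opening from 0.0 (shut) to 1.0 (fully open); "grasp_force": force on a finger pad.
Only numpy, scipy, OpenCV 4.12 (cv2) and the standard library are available. Lean on these libraries where they do the work, as an engineer would, in place of code of your own. Each camera call takes 0.05 s, during which the arm holds its last target. There are 200 camera calls.

### The job

Pull the upper wooden tray of the little rack out to its stop, then put the two loose plaster slices from the mat, the stepped one and the T-shaped one, each into the cut-out of its own shape, lying flat and fully home on the bottom of the cut-out. Set them in gently, they are brittle; leave the tray pulled fully out, and do not disturb the brush jar, the box and the bottle standing on the mat.

Things in the scene. Friction and masses are not known exactly. Their poses are not given: they have to be found in the camera images.
- rack: Bench rack, fixed, 240 deep (x) x 360 wide (y) x 114 mm high: grey slotted posts, plywood top (set back 20 mm) with two cardboard boxes on it (up to 178 mm above the table, from 97 mm behind the rack's front). Origin: middle of its front, at table height; x points from its open front to its back, z up. It holds a fixed lower tray and an upper one that slides out along -x.
- tray (a joint): How far the upper wooden tray is pulled out, m: 0 shut, 0.16 at its stop; about 3 N of friction, it stays where left. In it lies a dark board, 12 mm thick, top 76 mm above the table, with two cut-outs down to the tray's floor. The tray's front is 98 mm, its sides 92 mm above the table.
- tray_bar (a point): Middle of the board's top, 76 mm above the table, at the centre of a plaster bar, 60 (x) x 28 (y) mm, that is fast in the tray between the cut-outs and stands 14 mm out of the board; 76 mm from the stepped cut-out's centre, 84 mm from the T's.
- tray_handle (a point): Middle of the tray's steel bar handle: 11 mm thick, 110 mm long along the rack's y, on two posts 94 mm apart; 86 mm above the table, its centre line 42 mm in front of the tray's front panel. Axes parallel to the rack's.
- stepped_pocket (a point): Centre of the floor of the stepped cut-out (64 mm above the table), 132 mm behind the handle along the rack's x and 80 mm to +y of it. 12 mm deep, the stepped slice's outline with 2 mm to spare all round: 74 (x) x 50 (y) mm, corner at +x, +y filled. Axes parallel to the rack's; the slice fits only with its own axes along these.
- t_pocket (a point): Centre of the floor of the T-shaped cut-out (64 mm above the table), 132 mm behind the handle along the rack's x and 80 mm to -y of it. 12 mm deep, 2 mm to spare all round: 50 (x) x 68 (y) mm over all, crossbar at the -y end, stem to +y. Axes parallel to the rack's; the T fits only with its own axes along these.
- stepped_slice: Loose stepped slice of a plaster moulding, 70 (x) x 46 (y) x 26 mm high, its corner at +x, +y missing over 26 (x) x 20 (y) mm; about 0.16 kg. Origin: centre of the underside of the full 70 x 46 rectangle. It lies flat on the mat, z up, turned any way.
- t_slice: Loose T-shaped slice of the same plaster, 46 (x) x 64 (y) x 26 mm high: crossbar 46 (x) x 24 (y) mm at the -y end, stem 24 mm wide (x) and 40 mm long pointing to +y, along the middle; about 0.12 kg. Origin: centre of the underside of the 46 x 64 rectangle. It lies flat on the mat, z up, turned any way.
- mat: Black rubber mat, 390 (x) x 320 (y) x 3 mm, fixed to the table. Origin: centre of its underside.
- brush_jar: Steel jar 60 mm across and 85 mm high with three brushes standing in it, 162 mm high in all; origin: centre of its underside. A bystander between the slices and the rack.
- sample_box: Small closed cardboard box 80 (x) x 60 (y) x 45 mm; origin: centre of its underside. A bystander.
- water_bottle: White bottle 56 mm across, 160 mm high; origin: centre of its underside. A bystander.
Mind the look-alikes: they are no part of the job. Leave any black, purple or turquoise look-alike of the t_slice alone.

How it is judged:
By the outcome, as a careful person would: the job done as asked, in the order asked, and still so for the second after the job is handed in, with the robot touching nothing.
It also fails if it takes over 72 s, if anything falls off the work surface, if the arm or the gripper's body presses on something with over 40 N, if the wrist force passes 120 N, or if a joint passes its speed limit or range.

## Working session

There is one attempt and no reset: what is moved stays moved. The work goes in short steps, Python scripts to look and compute and a tool call to move; the robot and the scene stay as the last step left them, time stands still between calls to the robot, and variables do not carry over. Pictures are saved under pics/ and viewed, at most 10 in all, crops included, and the job is handed in when it is done.

Besides the shell and the picture viewer there is one more tool, called as a command line: name --argument value ..., lists and objects as JSON in quotes. move_arm: Moves the arm, as the interface text tells. Its arguments: {"type":"object","properties":{"steps":{"type":"array"},"grip_force":{"type":"number"}},"required":["steps"]}

```bash
mkdir -p pics; ls
python3 - <<'E'
from bench import manip
import cv2,numpy as np
s=manip.get_state();print(s)
for n in("side","top"):
    c=manip.camera(n);cv2.imwrite(f"pics/{n}0.png",c["pixels"]);print(n,c["intrinsics"],c["dist"],c["R"],c["t"])
E
```

```text
pics
{'time_s': 0.0, 'q': array([ 1.11317783,  0.38383264,  0.04383892,  1.59963042, -0.01784382,
        1.1611968 , -0.0499011 ]), 'dq': array([ 0.00043462,  0.00206073, -0.00149214,  0.00149389, -0.00054563,
        0.00177586, -0.00041675]), 'joint_torque': array([-2.45752040e-05, -4.33455491e+01,  1.02447320e+00, -2.49509186e+01,
        1.06185276e-02,  1.14644878e-02, -8.43700320e-06]), 'position': array([ 0.22849681, -0.60746858,  0.22646265]), 'tcp_rot': array([ 9.83850503e-01,  1.78987146e-01, -3.35641074e-04, -1.29491040e-03]), 'contact_force': array([-0.56638415, -1.03556634, -0.61716925]), 'wrist_torque': array([ 0.01524886, -0.00361079, -0.04535151]), 'grasp_force': 0.0, 'finger_gap': 0.9998132148001111}
side [[463.19871847   0.         275.18682259]
 [  0.         463.19871847 210.22655777]
 [  0.           0.           1.        ]] [-0.1398349  0.         0.         0.         0.       ] [[-0.94903491 -0.31425484  0.02401338]
 [-0.16896787  0.44299606 -0.8804569 ]
 [ 0.26605001 -0.83964182 -0.4735177 ]] [0.48345626 0.15920424 1.24456033]
top [[492.80212341   0.         274.86014943]
 [  0.         492.80212341 207.56874627]
 [  0.           0.           1.        ]] [0.04408148 0.         0.         0.         0.        ] [[-0.01550628 -0.99978907  0.01346712]
 [-0.98117619  0.01262191 -0.19270179]
 [ 0.19249116 -0.01620171 -0.98116495]] [0.02130817 0.49822713 1.22239858]
```

View pics/side0.png

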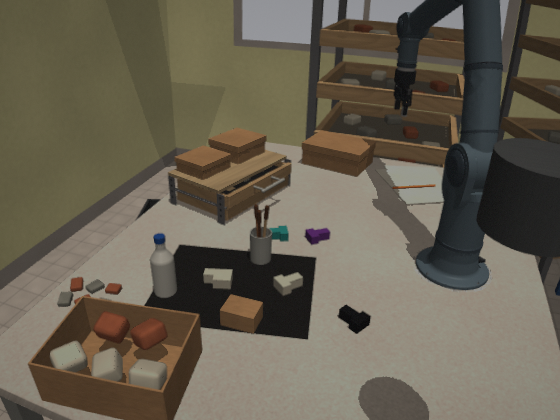

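View pics/top0.png

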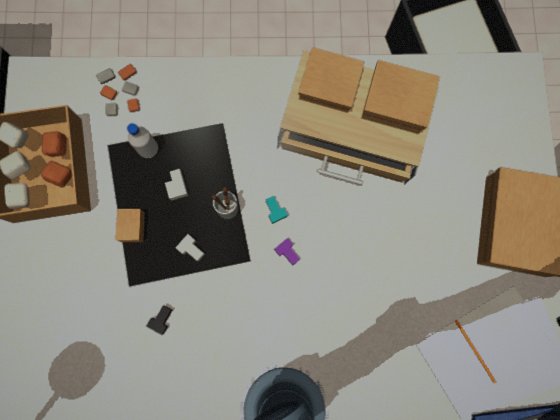

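The top view shows the stepped slice at about (176,184) and the white T at (190,247), both on the mat. The T look-alikes are turquoise (276,209), purple (288,251) and black (160,319). The handle runs from about (320,175) to (362,182). The white T is the one meant, because it is plaster-coloured and lies on the mat. I'll measure both slices and confirm in a crop.

```bash
cat > h.py <<'E'
from bench import manip
import cv2,numpy as np
def ray(c,uv):
    p=cv2.undistortPoints(np.array(uv,float).reshape(-1,1,2),c["intrinsics"],np.array(c["dist"],float)).reshape(-1,2)
    d=np.c_[p,np.ones(len(p))]@np.array(c["R"]); o=-np.array(c["R"]).T@np.array(c["t"]); return o,d
def plane(c,uv,z):
    o,d=ray(c,uv); return o+d*((z-o[2])/d[:,2])[:,None]
def proj(c,X):
    return cv2.projectPoints(np.array(X,float).reshape(-1,1,3),cv2.Rodrigues(np.array(c["R"]))[0],np.array(c["t"]).reshape(3,1),c["intrinsics"],np.array(c["dist"],float))[0].reshape(-1,2)
E
python3 - <<'E'
from h import *
c=manip.camera("top");im=c["pixels"]
g=im.min(2)
roi=np.zeros_like(g);roi[160:270,155:212]=g[160:270,155:212]
m=(roi>110).astype(np.uint8)
for k in cv2.findContours(m,0,1)[0]:
    if cv2.contourArea(k)<100: continue
    e=cv2.approxPolyDP(k,2,True).reshape(-1,2)
    print(cv2.contourArea(k),np.c_[e,np.round(plane(c,e,.029)[:,:2],4)].tolist())
print(plane(c,[[320,175],[362,182]],.086))
a=cv2.resize(im[155:275,110:310],None,fx=4,fy=4,interpolation=2)[:, :800]
b=cv2.resize(im[150:200,280:420],None,fx=5.7,fy=5.7,interpolation=2)
cv2.imwrite("pics/a.png",a);cv2.imwrite("pics/b.png",b[:,:800])
E
```

```text
288.5 [[187.0, 234.0, 0.4357, 0.2418], [176.0, 248.0, 0.3999, 0.2691], [181.0, 252.0, 0.3894, 0.2561], [187.0, 251.0, 0.3917, 0.2409], [197.0, 259.0, 0.3708, 0.215], [202.0, 252.0, 0.3886, 0.2026], [192.0, 244.0, 0.4096, 0.2285], [194.0, 240.0, 0.4198, 0.2235]]
345.0 [[179.0, 169.0, 0.6096, 0.266], [171.0, 171.0, 0.6043, 0.287], [172.0, 180.0, 0.5798, 0.2838], [165.0, 183.0, 0.5718, 0.3018], [169.0, 197.0, 0.534, 0.2905], [185.0, 193.0, 0.5442, 0.249]]
[[ 0.57375254 -0.10089406  0.086     ]
 [ 0.55413583 -0.20652424  0.086     ]]
```

View pics/a.png

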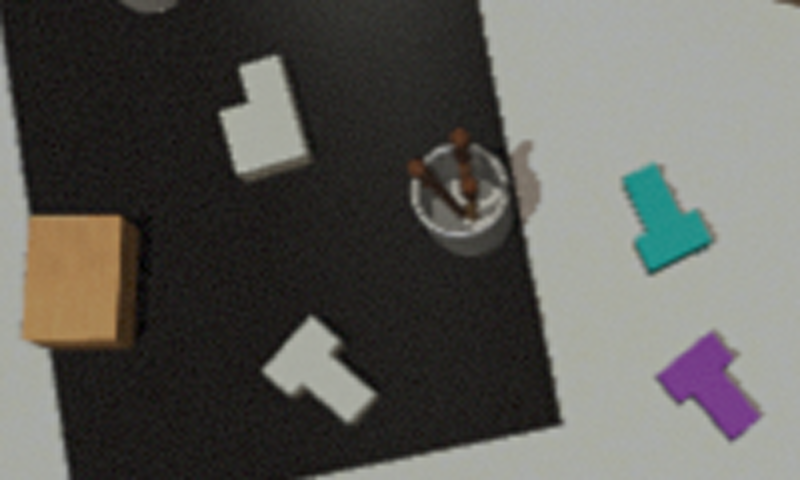

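View pics/b.png

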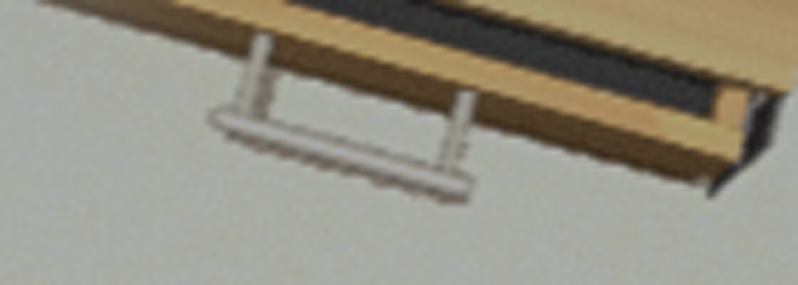

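The crop confirms it: the white T is at (190,247) and the white stepped slice at (176,184). The coloured T's lie off the mat and I'll leave them alone. The handle bar ends are at (317.7,170.5) and (362.1,182.1). Next I'll work out the poses and the first move.

```bash
cat >> h.py <<'E'
from scipy.spatial.transform import Rotation as Ro
def go(xyz,th):
    """offset (mm) and twist (deg) in tool axes from current pose to a tool-down pose, tool x at th deg"""
    s=manip.get_state();R=Ro.from_quat(s["tcp_rot"]);t=np.radians(th)
    T=Ro.from_matrix(np.array([[np.cos(t),np.sin(t),0],[np.sin(t),-np.cos(t),0],[0,0,-1]]))
    print("at",np.round(s["position"],4),"t",round(s["time_s"],2),"F",np.round(s["contact_force"],1),"gap",round(s["finger_gap"],3))
    print("offset mm",np.round(R.inv().apply(np.array(xyz)-s["position"])*1e3,1),"twist",np.round((R.inv()*T).as_rotvec(degrees=True),1))
E
python3 - <<'E'
from h import *
c=manip.camera("top")
h=plane(c,[[317.7,170.5],[362.1,182.1]],.086);d=h[0]-h[1]
psi=np.degrees(np.arctan2(-d[0],d[1]));m=h.mean(0);print(h,np.linalg.norm(d),psi,m)
u=np.array([np.cos(np.radians(psi)),np.sin(np.radians(psi)),0])
go([m[0]-.05,m[1],.25],psi+90)
E
```

```text
[[ 0.58561671 -0.09543427  0.086     ]
 [ 0.5538724  -0.20676431  0.086     ]] 0.11576735236806394 -15.914806725461043 [ 0.56974456 -0.15109929  0.086     ]
at [ 0.2287 -0.6078  0.227 ] t 0.2 F [-0.8  1.1  0. ] gap 1.003
offset mm [ 433.3 -324.9  -22.5] twist [ -0.1  -0.  -53.5]
```

move_arm --steps '[{"jaw": 1,"offset": [0.027,-0.02,-0.022],"twist": [0,0,-6.7]},{"jaw": 1,"offset": [0.054,-0.041,-0.022],"twist": [0,0,-13.4]},{"jaw": 1,"offset": [0.081,-0.061,-0.022],"twist": [0,0,-20]},{"jaw": 1,"offset": [0.108,-0.081,-0.022],"twist": [0,0,-26.7]},{"jaw": 1,"offset": [0.135,-0.101,-0.022],"twist": [0,0,-33.4]},{"jaw": 1,"offset": [0.162,-0.122,-0.022],"twist": [0,0,-40]},{"jaw": 1,"offset": [0.189,-0.142,-0.022],"twist": [0,0,-46.7]},{"jaw": 1,"offset": [0.216,-0.162,-0.022],"twist": [0,0,-53.5]}]'

```text
time_s: 0.87
position: [0.3744, -0.379, 0.2498]
tcp_rot: [0.796, 0.605, -0.0, -0.0]
contact_force: [0.4, -0.1, 0.1]
finger_gap: 1.001
grasp_force: 0.0
```

```bash
python3 -c "
from h import *
go([.52,-.151,.25],74)"
```

```text
at [ 0.3744 -0.379   0.2498] t 0.87 F [ 0.4 -0.1  0.1] gap 1.001
offset mm [ 2.587e+02  7.910e+01 -2.000e-01] twist [-0.   0.   0.4]
```

move_arm --steps '[{"jaw": 1,"offset": [0.037,0.011,0],"twist": [0,0,0]},{"jaw": 1,"offset": [0.074,0.023,0],"twist": [0,0,0]},{"jaw": 1,"offset": [0.111,0.034,0],"twist": [0,0,0]},{"jaw": 1,"offset": [0.148,0.045,0],"twist": [0,0,0]},{"jaw": 0,"offset": [0.185,0.056,0],"twist": [0,0,0]},{"jaw": -0.2,"offset": [0.222,0.068,0],"twist": [0,0,0]},{"jaw": -0.3,"offset": [0.259,0.079,0],"twist": [0,0,0]},{"jaw": -0.3,"offset": [0.259,0.079,0],"twist": [0,0,0]}]'

```text
time_s: 1.53
position: [0.5253, -0.1423, 0.2505]
tcp_rot: [0.794, 0.608, 0.003, -0.001]
contact_force: [-0.1, 1.3, 0.6]
finger_gap: 0.45
grasp_force: 0.0
```

```bash
python3 -c "
from h import *
c=manip.camera('wrist');cv2.imwrite('pics/w1.png',c['pixels']);print(proj(c,[[.5856,-.0954,.086],[.5539,-.2068,.086]]))
go([.57,-.151,.25],74)"
```

```text
[[324.36356548 124.10963792]
 [318.20698617 228.63244145]]
at [ 0.5232 -0.1467  0.2501] t 1.58 F [-0.  -0.5  0.2] gap 0.368
offset mm [ 8.2 46.2  0.2] twist [ 0.  -0.2  0.7]
```

View pics/w1.png

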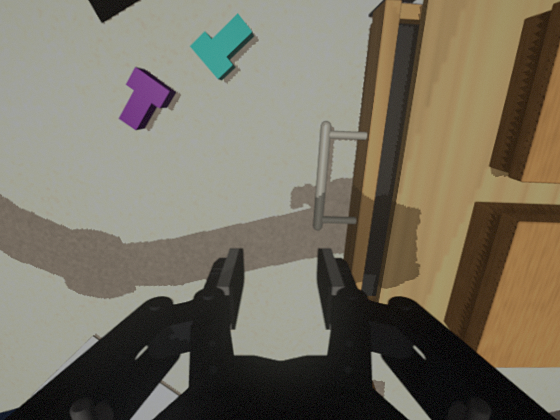

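The wrist view shows the bar handle from (326,124) to (318,228), which agrees with the top-view estimate.

```bash
python3 -c "
from h import *
c=manip.camera('wrist')
h=plane(c,[[326,124],[318.5,228]],.086);d=h[0]-h[1];m=h.mean(0)
print(h,np.linalg.norm(d),np.degrees(np.arctan2(-d[0],d[1])),m)
e=plane(c,[[388,20],[372,240]],.098);d=e[0]-e[1];print('panel',np.degrees(np.arctan2(-d[0],d[1])))
go([.57,-.151,.25],74)
go([m[0],m[1],.25],74)"
```

```text
[[ 0.5848822  -0.10086924  0.086     ]
 [ 0.55171373 -0.21111639  0.086     ]] 0.11512855072443716 -16.744207928786047 [ 0.56829797 -0.15599282  0.086     ]
panel -13.61958447632622
at [ 0.5217 -0.1505  0.2498] t 1.63 F [ 0.2 -1.   0.6] gap 0.35
offset mm [12.5 46.7 -0.2] twist [-0.  -0.   0.4]
at [ 0.5217 -0.1505  0.2498] t 1.63 F [ 0.2 -1.   0.6] gap 0.35
offset mm [ 7.2 46.4 -0.2] twist [-0.  -0.   0.4]
```

move_arm --steps '[{"jaw": -0.3,"offset": [0.011,0.04,0],"twist": [0,0,0]},{"jaw": -0.3,"offset": [0.011,0.047,0.02],"twist": [0,0,0]},{"jaw": -0.3,"offset": [0.011,0.047,0.055],"twist": [0,0,0]},{"jaw": -0.3,"offset": [0.011,0.047,0.09],"twist": [0,0,0]},{"jaw": -0.3,"offset": [0.011,0.047,0.12],"twist": [0,0,0]},{"jaw": -0.3,"offset": [0.011,0.047,0.145],"twist": [0,0,0]},{"jaw": -0.3,"offset": [0.011,0.047,0.16],"twist": [0,0,0]},{"jaw": -0.3,"offset": [0.011,0.047,0.164],"twist": [0,0,0]}]' --grip_force 30

```text
time_s: 2.3
position: [0.5647, -0.1577, 0.0817]
tcp_rot: [0.799, 0.601, -0.003, -0.003]
contact_force: [-0.9, 0.4, -0.1]
finger_gap: 0.353
grasp_force: 0.0
```

move_arm --steps '[{"jaw": -0.3,"offset": [0,0,0],"twist": [0,0,0]},{"jaw": -1,"offset": [0,0,0],"twist": [0,0,0]},{"jaw": -1,"offset": [0,0,0],"twist": [0,0,0]},{"jaw": -1,"offset": [0,0,0],"twist": [0,0,0]},{"jaw": -1,"offset": [0,0,0],"twist": [0,0,0]},{"jaw": -1,"offset": [0,0,0],"twist": [0,0,0]},{"jaw": -1,"offset": [0,0,0],"twist": [0,0,0]},{"jaw": -1,"offset": [0,0,0],"twist": [0,0,0]}]' --grip_force 30

```text
time_s: 2.97
position: [0.5707, -0.1563, 0.0881]
tcp_rot: [0.798, 0.603, 0.001, 0.002]
contact_force: [-1.9, -0.4, 6.2]
finger_gap: 0.002
grasp_force: 3.2
```

```bash
python3 -c "
from h import *
s=manip.get_state();print(s['finger_gap'],s['grasp_force'],s['wrist_torque'])
p=s['position'];a=np.radians(-15.5);go([p[0]-.16*np.cos(a),p[1]-.16*np.sin(a),p[2]],74.5)"
```

```text
0.0019727184248436525 3.198960372246802 [-0.07149316  0.33874483  0.04452723]
at [ 0.5707 -0.1563  0.0881] t 2.97 F [-1.9 -0.4  6.2] gap 0.002
offset mm [  -1.1 -160.    -0.6] twist [ 0.2  0.  -0.4]
```

```bash
python3 -c "
from h import *
c=manip.camera('wrist');d=manip.camera('side')
a=cv2.resize(c['pixels'][180:420,200:480],None,fx=1.4,fy=1.75)
b=cv2.resize(d['pixels'][130:230,200:330],(392,420),interpolation=2)
cv2.imwrite('pics/w2.png',np.hstack([a[:420],b]))"
```

```text
(no output)
```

View pics/w2.png

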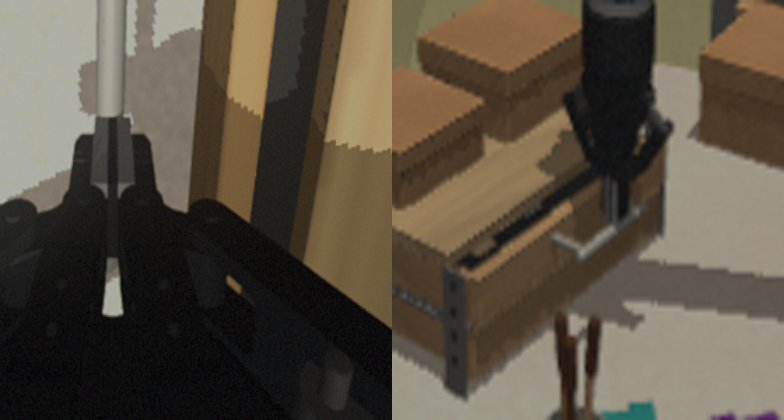

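The fingers read as fully shut (gap 0.002) with the bar running in under the tips, so they may be sitting on or beside it rather than gripping it. I'll test with a short pull.

move_arm --steps '[{"jaw": -1,"offset": [0,-0.004,0],"twist": [0,0,0]},{"jaw": -1,"offset": [0,-0.008,0],"twist": [0,0,0]},{"jaw": -1,"offset": [0,-0.012,0],"twist": [0,0,0]},{"jaw": -1,"offset": [0,-0.016,0],"twist": [0,0,0]},{"jaw": -1,"offset": [0,-0.02,0],"twist": [0,0,0]},{"jaw": -1,"offset": [0,-0.025,0],"twist": [0,0,0]},{"jaw": -1,"offset": [0,-0.03,0],"twist": [0,0,0]},{"jaw": -1,"offset": [0,-0.03,0],"twist": [0,0,0]}]'

```text
time_s: 3.73
position: [0.5377, -0.1466, 0.0849]
tcp_rot: [0.798, 0.603, -0.001, -0.001]
contact_force: [-0.2, 0.0, 0.2]
finger_gap: -0.003
grasp_force: 0.0
```

```bash
python3 -c "
from h import *
c=manip.camera('wrist');d=manip.camera('top');s=manip.get_state();print(s['finger_gap'],s['grasp_force'],s['contact_force'],s['position'])
a=c['pixels'][:,200:480]
b=cv2.resize(d['pixels'][130:205,280:380],(480,420),interpolation=2)
cv2.imwrite('pics/w3.png',np.hstack([a[:420],b]))"
```

```text
0.003912194188439358 0.0 [-0.13371903  0.52908252  0.39655698] [ 0.53948486 -0.14712139  0.08549433]
```

View pics/w3.png

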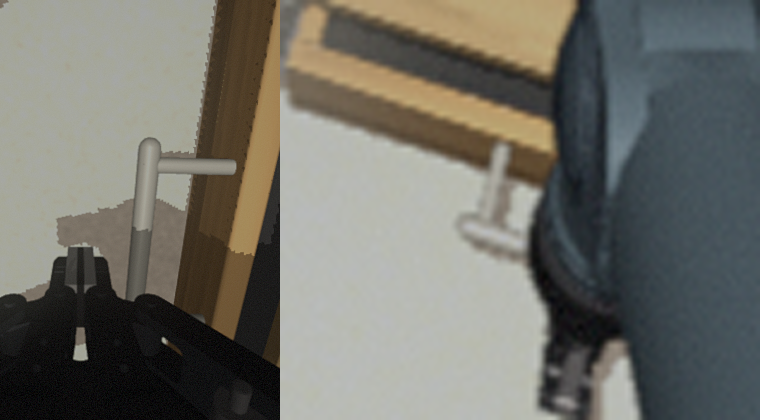

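The pull slid off the top of the bar: the handle is still at its shut position and the tips sat on the bar instead of straddling it. I'll check where the tips and the bar really are in height.

```bash
python3 -c "
from h import *
c=manip.camera('wrist');s=manip.get_state();R=Ro.from_quat(s['tcp_rot']).as_matrix();p=s['position']
for z in (-.02,0,.01,.019,.03): print(z,proj(c,p+R[:,2]*z+R[:,0]*np.array([[0],[.011],[-.011]])).round(0).tolist())
# handle from top and side views: left end
w=[c,manip.camera('top')]
# bar left end: wrist px (348,142), top px
o1,d1=ray(c,[[348,143]]);o2,d2=ray(w[1],[[280+185/4.8,130+225/5.6]])
A=np.c_[d1[0],-d2[0]];k=np.linalg.lstsq(A,o2-o1,rcond=None)[0];print(o1+k[0]*d1[0],o2+k[1]*d2[0])
print('cam',R.T@(-np.array(c['R']).T@c['t']-p), 'bar at z .086',plane(c,[[348,143],[338,300]],.086))
"
```

```text
-0.02 [[280.0, 279.0], [280.0, 259.0], [280.0, 297.0]]
0 [[280.0, 258.0], [280.0, 240.0], [280.0, 275.0]]
0.01 [[280.0, 250.0], [280.0, 233.0], [280.0, 266.0]]
0.019 [[280.0, 243.0], [280.0, 226.0], [280.0, 258.0]]
0.03 [[280.0, 235.0], [280.0, 219.0], [280.0, 250.0]]
[ 0.5942987  -0.10073236  0.05740946] [ 0.59429779 -0.10073134  0.0574091 ]
cam [ 8.36611401e-02 -7.48873065e-05 -1.46157059e-01] bar at z .086 [[ 0.58915273 -0.09517145  0.086     ]
 [ 0.56504926 -0.18328347  0.086     ]]
```

move_arm --steps '[{"jaw": -1,"offset": [0,-0.03,0],"twist": [0,0,0]},{"jaw": -1,"offset": [0,-0.06,0],"twist": [0,0,0]},{"jaw": -1,"offset": [0,-0.07,0.01],"twist": [0,0,0]},{"jaw": -1,"offset": [0,-0.07,0.03],"twist": [0,0,0]},{"jaw": -1,"offset": [0,-0.07,0.045],"twist": [0,0,0]},{"jaw": -1,"offset": [0,-0.07,0.055],"twist": [0,0,0]},{"jaw": -1,"offset": [0,-0.07,0.06],"twist": [0,0,0]},{"jaw": -1,"offset": [0,-0.07,0.06],"twist": [0,0,0]}]'

```text
time_s: 4.6
position: [0.4724, -0.1279, 0.0249]
tcp_rot: [0.798, 0.603, -0.0, -0.001]
contact_force: [0.8, -0.4, 0.1]
finger_gap: -0.001
grasp_force: 0.0
```

move_arm --steps '[{"jaw": -1,"offset": [0,0,0.001],"twist": [0,0,0]},{"jaw": -1,"offset": [0,0,0.002],"twist": [0,0,0]},{"jaw": -1,"offset": [0,0,0.004],"twist": [0,0,0]},{"jaw": -1,"offset": [0,0,0.006],"twist": [0,0,0]},{"jaw": -1,"offset": [0,0,0.008],"twist": [0,0,0]},{"jaw": -1,"offset": [0,0,0.009],"twist": [0,0,0]},{"jaw": -1,"offset": [0,0,0.01],"twist": [0,0,0]},{"jaw": -1,"offset": [0,0,0.01],"twist": [0,0,0]}]'

```text
time_s: 5.27
position: [0.4727, -0.1281, 0.0157]
tcp_rot: [0.798, 0.603, -0.0, -0.0]
contact_force: [-0.5, -0.5, -0.4]
finger_gap: -0.0
grasp_force: 0.0
```

move_arm --steps '[{"jaw": -1,"offset": [0,0,0.0005],"twist": [0,0,0]},{"jaw": -1,"offset": [0,0,0.001],"twist": [0,0,0]},{"jaw": -1,"offset": [0,0,0.002],"twist": [0,0,0]},{"jaw": -1,"offset": [0,0,0.003],"twist": [0,0,0]},{"jaw": -1,"offset": [0,0,0.004],"twist": [0,0,0]},{"jaw": -1,"offset": [0,0,0.004],"twist": [0,0,0]},{"jaw": -1,"offset": [0,0,0.004],"twist": [0,0,0]},{"jaw": -1,"offset": [0,0,0.004],"twist": [0,0,0]}]'

```text
time_s: 5.93
position: [0.4729, -0.1281, 0.0119]
tcp_rot: [0.798, 0.603, 0.0, -0.0]
contact_force: [0.1, 0.1, 0.5]
finger_gap: -0.0
grasp_force: 0.0
```

move_arm --steps '[{"jaw": -1,"offset": [0,0,0.0005],"twist": [0,0,0]},{"jaw": -1,"offset": [0,0,0.001],"twist": [0,0,0]},{"jaw": -1,"offset": [0,0,0.002],"twist": [0,0,0]},{"jaw": -1,"offset": [0,0,0.003],"twist": [0,0,0]},{"jaw": -1,"offset": [0,0,0.004],"twist": [0,0,0]},{"jaw": -1,"offset": [0,0,0.004],"twist": [0,0,0]},{"jaw": -1,"offset": [0,0,0.004],"twist": [0,0,0]},{"jaw": -1,"offset": [0,0,0.004],"twist": [0,0,0]}]'

```text
time_s: 6.6
position: [0.4729, -0.1281, 0.0079]
tcp_rot: [0.798, 0.603, 0.0, -0.0]
contact_force: [0.2, 0.3, -0.5]
finger_gap: -0.003
grasp_force: 0.0
```

move_arm --steps '[{"jaw": -1,"offset": [0,0,0.0005],"twist": [0,0,0]},{"jaw": -1,"offset": [0,0,0.001],"twist": [0,0,0]},{"jaw": -1,"offset": [0,0,0.002],"twist": [0,0,0]},{"jaw": -1,"offset": [0,0,0.003],"twist": [0,0,0]},{"jaw": -1,"offset": [0,0,0.004],"twist": [0,0,0]},{"jaw": -1,"offset": [0,0,0.004],"twist": [0,0,0]},{"jaw": -1,"offset": [0,0,0.004],"twist": [0,0,0]},{"jaw": -1,"offset": [0,0,0.004],"twist": [0,0,0]}]'

```text
time_s: 7.27
position: [0.4729, -0.1281, 0.0038]
tcp_rot: [0.798, 0.603, -0.0, -0.0]
contact_force: [-0.8, -0.9, 0.3]
finger_gap: -0.001
grasp_force: 0.0
```

```bash
python3 -c "
from h import *
c=manip.camera('wrist');d=manip.camera('side');s=manip.get_state();print(s['position'],s['contact_force'],s['q'])
p=proj(d,s['position'])[0].astype(int);print(p)
a=c['pixels'][150:,140:480];a=cv2.resize(a,(400,318))
b=cv2.resize(d['pixels'][p[1]-60:p[1]+20,p[0]-50:p[0]+50],(400,318),interpolation=2)
cv2.imwrite('pics/w4.png',np.hstack([a,b]))"
```

```text
[ 0.47295459 -0.12811461  0.00390934] [ 0.03678978  0.32264551 -0.28946228] [ 0.51138874  0.45231461 -0.37385363  2.10162188  0.27313618  0.63297947
 -0.32717805]
[298 216]
```

View pics/w4.png

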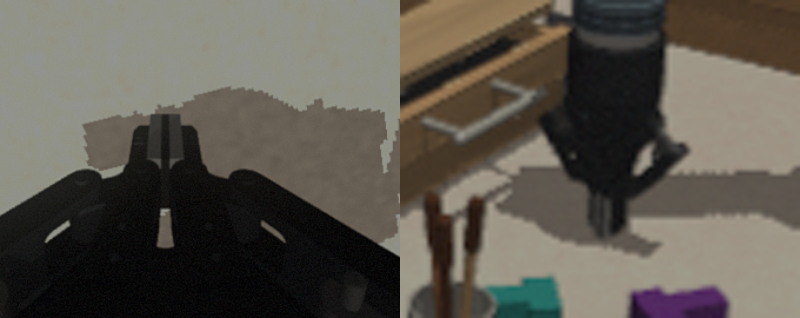

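In the side crop, the tips at about (299,215) almost meet their own shadow on the table while the state reports TCP z = 4 mm. So the tips really stand close to the reported TCP, not 19 mm ahead of it. I'll feel for the table to get the exact offset.

move_arm --steps '[{"jaw": -1,"offset": [0,0,0.0005],"twist": [0,0,0]},{"jaw": -1,"offset": [0,0,0.001],"twist": [0,0,0]},{"jaw": -1,"offset": [0,0,0.0015],"twist": [0,0,0]},{"jaw": -1,"offset": [0,0,0.002],"twist": [0,0,0]},{"jaw": -1,"offset": [0,0,0.0025],"twist": [0,0,0]},{"jaw": -1,"offset": [0,0,0.003],"twist": [0,0,0]},{"jaw": -1,"offset": [0,0,0.003],"twist": [0,0,0]},{"jaw": -1,"offset": [0,0,0.003],"twist": [0,0,0]}]'

```text
time_s: 8.03
position: [0.4728, -0.1281, 0.0008]
tcp_rot: [0.798, 0.603, -0.0, -0.0]
contact_force: [0.2, -0.0, 0.2]
finger_gap: 0.003
grasp_force: 0.0
```

move_arm --steps '[{"jaw": -1,"offset": [0,0,0.0005],"twist": [0,0,0]},{"jaw": -1,"offset": [0,0,0.001],"twist": [0,0,0]},{"jaw": -1,"offset": [0,0,0.0015],"twist": [0,0,0]},{"jaw": -1,"offset": [0,0,0.002],"twist": [0,0,0]},{"jaw": -1,"offset": [0,0,0.0025],"twist": [0,0,0]},{"jaw": -1,"offset": [0,0,0.003],"twist": [0,0,0]},{"jaw": -1,"offset": [0,0,0.003],"twist": [0,0,0]},{"jaw": -1,"offset": [0,0,0.003],"twist": [0,0,0]}]'

```text
time_s: 8.7
position: [0.4729, -0.1281, -0.0022]
tcp_rot: [0.798, 0.603, -0.0, -0.0]
contact_force: [-0.2, -0.6, -0.5]
finger_gap: -0.001
grasp_force: 0.0
```

move_arm --steps '[{"jaw": -1,"offset": [0,0,0.0005],"twist": [0,0,0]},{"jaw": -1,"offset": [0,0,0.001],"twist": [0,0,0]},{"jaw": -1,"offset": [0,0,0.0015],"twist": [0,0,0]},{"jaw": -1,"offset": [0,0,0.002],"twist": [0,0,0]},{"jaw": -1,"offset": [0,0,0.0025],"twist": [0,0,0]},{"jaw": -1,"offset": [0,0,0.003],"twist": [0,0,0]},{"jaw": -1,"offset": [0,0,0.003],"twist": [0,0,0]},{"jaw": -1,"offset": [0,0,0.003],"twist": [0,0,0]}]'

```text
time_s: 9.37
position: [0.473, -0.1282, -0.0033]
tcp_rot: [0.798, 0.603, -0.001, 0.0]
contact_force: [-4.4, 1.9, 15.4]
finger_gap: -0.002
grasp_force: 7.8
```

move_arm --steps '[{"jaw": -1,"offset": [0,0,0.0005],"twist": [0,0,0]},{"jaw": -1,"offset": [0,0,0.001],"twist": [0,0,0]},{"jaw": -1,"offset": [0,0,0.0015],"twist": [0,0,0]},{"jaw": -1,"offset": [0,0,0.002],"twist": [0,0,0]},{"jaw": -1,"offset": [0,0,0.0025],"twist": [0,0,0]},{"jaw": -1,"offset": [0,0,0.003],"twist": [0,0,0]},{"jaw": -1,"offset": [0,0,0.003],"twist": [0,0,0]},{"jaw": -1,"offset": [0,0,0.003],"twist": [0,0,0]}]'

```text
time_s: 10.03
position: [0.4731, -0.1282, -0.0035]
tcp_rot: [0.798, 0.603, -0.002, 0.0]
contact_force: [-11.9, 2.3, 39.6]
finger_gap: 0.001
grasp_force: 19.9
```

The table was felt at reported z ≈ -3 mm, so tip height = reported z + 3 mm. To grip the bar I need reported z ≈ 64 mm.

move_arm --steps '[{"jaw": -1,"offset": [0,0,-0.03],"twist": [0,0,0]},{"jaw": -0.3,"offset": [0,0,-0.07],"twist": [0,0,0]},{"jaw": -0.3,"offset": [0,0,-0.11],"twist": [0,0,0]},{"jaw": -0.3,"offset": [0,0.02,-0.13],"twist": [0,0,0]},{"jaw": -0.3,"offset": [0,0.05,-0.13],"twist": [0,0,0]},{"jaw": -0.3,"offset": [0,0.08,-0.13],"twist": [0,0,0]},{"jaw": -0.3,"offset": [0,0.1,-0.13],"twist": [0,0,0]},{"jaw": -0.3,"offset": [0,0.1,-0.13],"twist": [0,0,0]}]'

```text
time_s: 10.7
position: [0.5736, -0.1569, 0.1228]
tcp_rot: [0.798, 0.602, 0.002, 0.002]
contact_force: [0.1, 0.3, 0.3]
finger_gap: 0.351
grasp_force: 0.0
```

move_arm --steps '[{"jaw": -0.3,"offset": [0,0,0.005],"twist": [0,0,0]},{"jaw": -0.3,"offset": [0,0,0.015],"twist": [0,0,0]},{"jaw": -0.3,"offset": [0,0,0.03],"twist": [0,0,0]},{"jaw": -0.3,"offset": [0,0,0.045],"twist": [0,0,0]},{"jaw": -0.3,"offset": [0,0,0.056],"twist": [0,0,0]},{"jaw": -0.3,"offset": [0,0,0.058],"twist": [0,0,0]},{"jaw": -0.3,"offset": [0,0,0.058],"twist": [0,0,0]},{"jaw": -0.3,"offset": [0,0,0.058],"twist": [0,0,0]}]'

```text
time_s: 11.37
position: [0.5688, -0.1553, 0.0639]
tcp_rot: [0.798, 0.603, -0.0, -0.0]
contact_force: [0.3, 0.7, -0.0]
finger_gap: 0.349
grasp_force: 0.0
```

move_arm --steps '[{"jaw": -1,"offset": [0,0,0],"twist": [0,0,0]},{"jaw": -1,"offset": [0,0,0],"twist": [0,0,0]},{"jaw": -1,"offset": [0,0,0],"twist": [0,0,0]},{"jaw": -1,"offset": [0,0,0],"twist": [0,0,0]},{"jaw": -1,"offset": [0,0,0],"twist": [0,0,0]},{"jaw": -1,"offset": [0,0,0],"twist": [0,0,0]},{"jaw": -1,"offset": [0,0,0],"twist": [0,0,0]},{"jaw": -1,"offset": [0,0,0],"twist": [0,0,0]}]' --grip_force 30

```text
time_s: 12.03
position: [0.5696, -0.1555, 0.0649]
tcp_rot: [0.798, 0.602, 0.0, 0.0]
contact_force: [-2.7, 0.5, 5.5]
finger_gap: 0.115
grasp_force: 29.6
```

move_arm --steps '[{"jaw": -1,"offset": [0,-0.008,0],"twist": [0,0,0]},{"jaw": -1,"offset": [0,-0.02,0],"twist": [0,0,0]},{"jaw": -1,"offset": [0,-0.034,0],"twist": [0,0,0]},{"jaw": -1,"offset": [0,-0.048,0],"twist": [0,0,0]},{"jaw": -1,"offset": [0,-0.062,0],"twist": [0,0,0]},{"jaw": -1,"offset": [0,-0.076,0],"twist": [0,0,0]},{"jaw": -1,"offset": [0,-0.09,0],"twist": [0,0,0]},{"jaw": -1,"offset": [0,-0.1,0],"twist": [0,0,0]}]'

```text
time_s: 12.7
position: [0.4749, -0.1262, 0.0649]
tcp_rot: [0.798, 0.603, 0.003, 0.001]
contact_force: [4.3, 3.5, 1.1]
finger_gap: 0.118
grasp_force: 30.3
```

move_arm --steps '[{"jaw": -1,"offset": [0,-0.01,0],"twist": [0,0,0]},{"jaw": -1,"offset": [0,-0.022,0],"twist": [0,0,0]},{"jaw": -1,"offset": [0,-0.034,0],"twist": [0,0,0]},{"jaw": -1,"offset": [0,-0.044,0],"twist": [0,0,0]},{"jaw": -1,"offset": [0,-0.052,0],"twist": [0,0,0]},{"jaw": -1,"offset": [0,-0.058,0],"twist": [0,0,0]},{"jaw": -1,"offset": [0,-0.062,0],"twist": [0,0,0]},{"jaw": -1,"offset": [0,-0.062,0],"twist": [0,0,0]}]'

```text
time_s: 13.37
position: [0.4259, -0.1109, 0.0652]
tcp_rot: [0.797, 0.603, 0.012, 0.009]
contact_force: [26.3, -1.2, -29.3]
finger_gap: 0.112
grasp_force: 29.1
```

```bash
python3 -c "
from h import *
c=manip.camera('top');s=manip.get_state();print(s['position'],s['contact_force'],s['tcp_rot'],s['q'],s['finger_gap'])
cv2.imwrite('pics/t5.png',cv2.resize(c['pixels'][110:260,230:430],(800,600),interpolation=2))"
```

```text
[ 0.42590192 -0.11088753  0.06514581] [ 25.3157701   -0.79419418 -28.00497346] [0.79737427 0.60330708 0.01173982 0.00877528] [ 0.5878806   0.2457373  -0.45364318  2.21299302  0.16233246  0.68421128
 -0.2524068 ] 0.11584062804633481
```

View pics/t5.png

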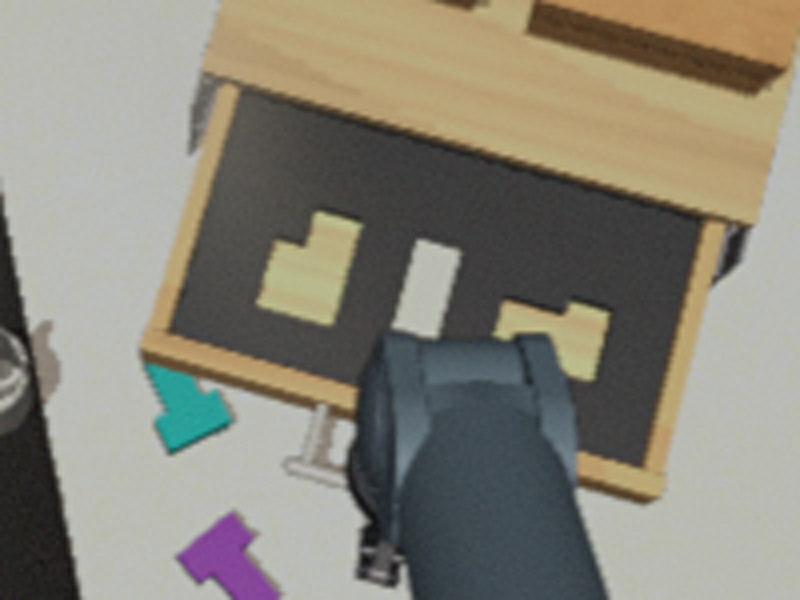

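The tray is open. Both cut-outs show in the crop, stepped at about (310,270) and T at about (560,335), with the bar between them. The handle pushes back with 25 N, well above the 3 N of friction, so the tray is at its stop. I'll release and go up.

move_arm --steps '[{"jaw": -1,"offset": [0,0.004,0],"twist": [0,0,0]},{"jaw": -1,"offset": [0,0.008,0],"twist": [0,0,0]},{"jaw": -0.4,"offset": [0,0.008,0],"twist": [0,0,0]},{"jaw": -0.4,"offset": [0,0.01,0],"twist": [0,0,0]},{"jaw": -0.4,"offset": [0,0.01,-0.005],"twist": [0,0,0]},{"jaw": -0.4,"offset": [0,0.01,-0.03],"twist": [0,0,0]},{"jaw": -0.4,"offset": [0,0.01,-0.06],"twist": [0,0,0]},{"jaw": -0.4,"offset": [0,0.01,-0.09],"twist": [0,0,0]}]'

```text
time_s: 14.08
position: [0.4205, -0.114, 0.154]
tcp_rot: [0.798, 0.602, -0.001, -0.002]
contact_force: [-0.1, 0.2, -0.2]
finger_gap: 0.304
grasp_force: 0.0
```

move_arm --steps '[{"jaw": -0.4,"offset": [0,0.02,-0.04],"twist": [0,0,0]},{"jaw": -0.4,"offset": [0,0.04,-0.08],"twist": [0,0,0]},{"jaw": -0.4,"offset": [0,0.06,-0.12],"twist": [0,0,0]},{"jaw": -0.4,"offset": [0,0.06,-0.14],"twist": [0,0,0]},{"jaw": -0.4,"offset": [0,0.06,-0.14],"twist": [0,0,0]},{"jaw": -0.4,"offset": [0,0.06,-0.14],"twist": [0,0,0]},{"jaw": -0.4,"offset": [0,0.06,-0.14],"twist": [0,0,0]},{"jaw": -0.4,"offset": [0,0.06,-0.14],"twist": [0,0,0]}]'

```text
time_s: 14.75
position: [0.4784, -0.1303, 0.2918]
tcp_rot: [0.798, 0.602, -0.002, -0.002]
contact_force: [0.1, -0.3, -0.0]
finger_gap: 0.296
grasp_force: 0.0
```

Run:
```python
from h import *
s=manip.get_state();print(s['position'],s['contact_force'],s['tcp_rot'])
for n in('wrist','top'):
    c=manip.camera(n);im=c['pixels'];hsv=cv2.cvtColor(im,cv2.COLOR_BGR2HSV)
    cv2.imwrite(f'pics/p_{n}.png',im)
    dark=(hsv[...,2]<75).astype(np.uint8)
    cs,h=cv2.findContours(dark,cv2.RETR_CCOMP,cv2.CHAIN_APPROX_NONE)
    for k,hh in zip(cs,h[0]):
        A=cv2.contourArea(k)
        if hh[3]<0 or A<150 or A>20000: continue
        e=cv2.approxPolyDP(k,3 if n=='wrist' else 2,True).reshape(-1,2)
        x,y=e.mean(0)
        P=plane(c,e,.076)
        if not(.4<P[:,0].mean()<.7 and -.35<P[:,1].mean()<.05):continue
        print(n,A,np.median(hsv[tuple(k.reshape(-1,2).T[::-1])],0))
        print(np.c_[e,P[:,:2].round(4)].tolist())
```

```text
[ 0.47839089 -0.13025986  0.29178639] [ 0.0602732  -0.30462041 -0.04833296] [ 0.79812984  0.60248119 -0.00157226 -0.00164578]
wrist 1219.0 [18.  63.  49.5]
[[328.0, 199.0, 0.5269, -0.1832], [348.0, 200.0, 0.5513, -0.1916], [346.0, 225.0, 0.5417, -0.2252], [354.0, 230.0, 0.5505, -0.2352], [350.0, 245.0, 0.5409, -0.2557], [316.0, 243.0, 0.4972, -0.2401], [317.0, 228.0, 0.5037, -0.2189], [325.0, 227.0, 0.5143, -0.2204]]
wrist 11617.5 [23. 24. 70.]
[[358.0, 26.0, 0.6028, 0.0002], [362.0, 31.0, 0.606, -0.0058], [357.0, 31.0, 0.6008, -0.0043], [360.0, 35.0, 0.6032, -0.009], [355.0, 40.0, 0.5969, -0.0124], [360.0, 41.0, 0.602, -0.0149], [351.0, 44.0, 0.5918, -0.0152], [356.0, 48.0, 0.5963, -0.0206], [349.0, 53.0, 0.5878, -0.0234], [356.0, 51.0, 0.5957, -0.0235], [350.0, 55.0, 0.5885, -0.0257], [355.0, 60.0, 0.5928, -0.0322], [352.0, 66.0, 0.5883, -0.0374], [347.0, 60.0, 0.5842, -0.0298], [353.0, 69.0, 0.5887, -0.0407], [346.0, 73.0, 0.5803, -0.0427], [318.0, 72.0, 0.5501, -0.0332], [357.0, 73.0, 0.5922, -0.0461], [358.0, 92.0, 0.5893, -0.0663], [379.0, 94.0, 0.6122, -0.075], [375.0, 120.0, 
[... 291 characters left out ...]
5.0, 0.5564, -0.12], [334.0, 143.0, 0.5499, -0.1157], [336.0, 147.0, 0.5512, -0.121], [330.0, 149.0, 0.5436, -0.1214], [370.0, 151.0, 0.5901, -0.137], [370.0, 176.0, 0.5844, -0.168], [324.0, 177.0, 0.5286, -0.1535], [317.0, 171.0, 0.522, -0.1437], [315.0, 175.0, 0.5183, -0.1479], [321.0, 181.0, 0.5238, -0.1575], [316.0, 186.0, 0.5162, -0.1622], [314.0, 180.0, 0.5156, -0.1539], [305.0, 188.0, 0.5021, -0.1609], [291.0, 190.0, 0.4844, -0.1586], [285.0, 211.0, 0.4693, -0.184], [288.0, 25.0, 0.5303, 0.0216]]
top 269.0 [27.5 14.  64. ]
[[334.0, 168.0, 0.5945, -0.1385], [339.0, 171.0, 0.5864, -0.151], [341.0, 192.0, 0.5312, -0.1539], [338.0, 196.0, 0.5209, -0.1459], [326.0, 192.0, 0.5317, -0.1158]]
```

move_arm --steps '[{"jaw": -0.4,"offset": [0.02,-0.011,0],"twist": [0,0,-6.6]},{"jaw": -0.4,"offset": [0.04,-0.022,0],"twist": [0,0,-13.1]},{"jaw": -0.4,"offset": [0.06,-0.033,0],"twist": [0,0,-19.7]},{"jaw": -0.4,"offset": [0.08,-0.044,0],"twist": [0,0,-26.2]},{"jaw": -0.4,"offset": [0.1,-0.056,0],"twist": [0,0,-32.8]},{"jaw": -0.4,"offset": [0.12,-0.067,0],"twist": [0,0,-39.4]},{"jaw": 0.1,"offset": [0.14,-0.078,0],"twist": [0,0,-45.9]},{"jaw": 0.1,"offset": [0.16,-0.089,0],"twist": [0,0,-52.5]}]'

```text
time_s: 15.52
position: [0.4374, 0.0488, 0.2927]
tcp_rot: [0.447, 0.895, -0.001, -0.001]
contact_force: [0.8, -0.4, 0.5]
finger_gap: 0.547
grasp_force: 0.0
```

move_arm --steps '[{"jaw": 0.1,"offset": [0.021,0.009,0],"twist": [0,0,-6.6]},{"jaw": 0.1,"offset": [0.042,0.018,0],"twist": [0,0,-13.1]},{"jaw": 0.1,"offset": [0.063,0.028,0],"twist": [0,0,-19.7]},{"jaw": 0.1,"offset": [0.084,0.037,0],"twist": [0,0,-26.2]},{"jaw": 0.1,"offset": [0.105,0.046,0],"twist": [0,0,-32.8]},{"jaw": 0.1,"offset": [0.126,0.055,0],"twist": [0,0,-39.4]},{"jaw": 0.1,"offset": [0.147,0.065,0],"twist": [0,0,-45.9]},{"jaw": 0.1,"offset": [0.168,0.074,0],"twist": [0,0,-52.5]}]'

```text
time_s: 16.18
position: [0.3968, 0.2274, 0.2928]
tcp_rot: [0.005, 1.0, -0.001, -0.001]
contact_force: [1.2, -0.1, 0.3]
finger_gap: 0.553
grasp_force: 0.0
```

move_arm --steps '[{"jaw": 0.1,"offset": [0,0,0.01],"twist": [0,0,-7.1]},{"jaw": 0.1,"offset": [0,0,0.02],"twist": [0,0,-14.2]},{"jaw": 0.1,"offset": [0,0,0.03],"twist": [0,0,-21.3]},{"jaw": 0.1,"offset": [0,0,0.04],"twist": [0,0,-28.4]},{"jaw": 0.1,"offset": [0,0,0.05],"twist": [0,0,-35.5]},{"jaw": 0.1,"offset": [0,0,0.06],"twist": [0,0,-42.6]},{"jaw": 0.1,"offset": [0,0,0.07],"twist": [0,0,-49.7]},{"jaw": 0.1,"offset": [0,0,0.08],"twist": [0,0,-52.5]}]'

```text
time_s: 16.85
position: [0.3969, 0.2263, 0.2123]
tcp_rot: [-0.438, 0.899, -0.0, -0.001]
contact_force: [0.5, 0.5, 0.2]
finger_gap: 0.545
grasp_force: 0.0
```

```bash
cat >> h.py <<'E'
def polys(c,mask,z,amin,eps=2.0,box=None):
    for k in cv2.findContours(mask.astype(np.uint8),0,1)[0]:
        A=cv2.contourArea(k)
        if A<amin: continue
        P=plane(c,k.reshape(-1,2),z)[:,:2]
        if box and not(box[0]<P[:,0].mean()<box[1] and box[2]<P[:,1].mean()<box[3]): continue
        e=cv2.approxPolyDP(k,eps,True).reshape(-1,2)
        print(" A",A,"n",len(e)); print(np.c_[e,(plane(c,e,z)[:,:2]*1e3).round(1)].tolist())
E
python3 - <<'E'
from h import *
go([.3944,.2267,.2],231.5)
c=manip.camera('top');im=c['pixels'];g=im.min(2);hsv=cv2.cvtColor(im,cv2.COLOR_BGR2HSV)
cv2.imwrite('pics/top6.png',im)
B=(.45,.6,-.26,0)
print('bar');polys(c,(g>120),.09,60,2,B)
print('pockets');polys(c,(hsv[...,1]>70)&(hsv[...,2]>90),.068,80,2,B)
c=manip.camera('wrist');im=c['pixels'];g=im.min(2);cv2.imwrite('pics/w6.png',im)
print('T wrist');polys(c,g>110,.029,500,4,(.3,.5,.15,.32))
E
```

```text
at [0.3969 0.2263 0.2123] t 16.85 F [0.5 0.5 0.2] gap 0.545
offset mm [ 1.2  2.3 12.3] twist [ 0.1 -0.1  0.4]
bar
pockets
T wrist
 A 1530.5 n 8
[[273.0, 156.0, 386.4, 201.1], [271.0, 189.0, 412.0, 229.4], [261.0, 191.0, 422.5, 224.2], [261.0, 210.0, 437.3, 242.2], [299.0, 212.0, 403.7, 271.8], [301.0, 192.0, 387.1, 253.6], [292.0, 190.0, 393.7, 245.3], [294.0, 157.0, 368.8, 216.4]]
 A 120459.5 n 51
[[1.0, 0.0, 499.3, -85.3], [59.0, 104.0, 530.5, 15.8], [67.0, 77.0, 502.7, 3.8], [58.0, 69.0, 504.0, -7.3], [64.0, 47.0, 482.9, -16.8], [119.0, 70.0, 455.0, 33.8], [113.0, 89.0, 473.6, 42.4], [102.0, 90.0, 483.5, 35.8], [92.0, 119.0, 514.4, 48.7], [64.0, 113.0, 533.6, 25.3], [64.0, 119.0, 538.5, 29.3], [0.0, 147.0, 620.5, 2.3], [0.0, 365.0, 900.3, 191.8], [34.0, 390.0, 900.4, 254.3], [111.0, 323.0, 703.7, 242.6], [53.0, 286.0, 719.7, 155.4], [93.0, 227.0, 611.3, 133.3], [72.0, 239.0, 644.8, 127.5], [63.0, 238.0, 652.7, 119.6], [60.0, 228.0, 644.9, 108.7], [85.0, 213.0, 604.9, 115.3], [78.0, 205.0, 603.7, 103.4], [82.0, 197.0, 592.0, 99.9], [105.0, 188.0, 562.1, 109.6], [109.0, 176.0, 547.5, 102.9], [126.0, 167.0, 524.3, 108.0], [153.0, 177.0, 508.5, 135.2], [162.0, 196.0, 516.7, 157.7], [159.0, 212.0, 533.7, 169.5], [134.0, 224.0, 568.7, 161.6], [155.0, 219.0, 543.9, 172.8], [163.0, 206.0, 524.6, 167.1], [160.0, 184.0, 508.2, 146.1], [147.0, 171.0, 508.9, 126.1], [124.0, 165.0, 524.4, 105.0], [142.0, 158.0, 502.5, 112.2], [218.0, 54.0, 365.5, 86.2], [412.0, 230.0, 310.1, 375.3], [362.0, 277.0, 393.8, 392.7], [379.0, 301.0, 396.1, 437.8], [398.0, 305.0, 379.6, 459.3], [412.0, 297.0, 358.5, 459.9], [426.0, 302.0, 347.8, 478.8], [516.0, 382.0, 310.0, 698.5], [559.0, 359.0, 240.2, 698.0], [559.0, 0.0, 68.2, 253.0], [164.0, 0.0, 374.5, 17.9], [160.0, 25.0, 392.8, 31.0], [118.0, 15.0, 418.8, -1.4], [104.0, 6.0, 423.7, -15.5], [104.0, 0.0, 419.9, -19.1]]
```

The wrist view agrees with the top view on the T: centre (399,233) mm, x-axis at 138.5°, side lengths right. Next I'll measure the tray features, this time with inner contours too.

```bash
sed -i 's/astype(np.uint8),0,1)/astype(np.uint8),1,1)/; s/if A<amin: continue/if A<amin or A>4000: continue/' h.py
python3 - <<'E'
from h import *
c=manip.camera('top');im=cv2.imread('pics/top6.png');g=im.min(2);hsv=cv2.cvtColor(im,cv2.COLOR_BGR2HSV)
B=(.44,.62,-.27,0)
print('bar');polys(c,(g>100),.09,60,2,B)
print('pockets');polys(c,(hsv[...,1]>60)&(hsv[...,2]>80),.07,80,2,B)
go([.3943,.2278,.2],228.5)
E
```

```text
bar
 A 148.5 n 4
[[311.0, 211.0, 480.4, -75.0], [347.0, 220.0, 456.5, -163.7], [343.0, 223.0, 449.1, -153.4], [312.0, 215.0, 470.3, -77.2]]
 A 488.5 n 7
[[264.0, 197.0, 517.6, 41.7], [312.0, 210.0, 482.9, -77.5], [308.0, 213.0, 475.5, -67.3], [278.0, 204.0, 499.3, 6.9], [285.0, 208.0, 488.9, -10.3], [288.0, 215.0, 471.1, -17.5], [272.0, 224.0, 448.9, 22.6]]
 A 286.0 n 6
[[355.0, 187.0, 540.4, -187.5], [355.0, 194.0, 522.4, -186.7], [368.0, 197.0, 514.3, -218.9], [368.0, 202.0, 501.5, -218.2], [377.0, 204.0, 496.1, -240.4], [381.0, 188.0, 537.0, -252.7]]
 A 248.5 n 4
[[334.0, 170.0, 585.3, -136.3], [328.0, 191.0, 531.0, -119.2], [338.0, 194.0, 522.9, -144.0], [344.0, 172.0, 579.8, -161.4]]
 A 390.0 n 6
[[309.0, 163.0, 604.5, -73.5], [306.0, 172.0, 581.0, -65.3], [299.0, 171.0, 583.8, -47.6], [294.0, 185.0, 547.5, -34.1], [312.0, 190.0, 534.1, -79.1], [319.0, 166.0, 596.3, -98.7]]
pockets
 A 322.0 n 8
[[355.0, 186.0, 547.8, -191.3], [355.0, 194.0, 526.9, -190.3], [368.0, 197.0, 518.6, -223.1], [368.0, 202.0, 505.6, -222.4], [378.0, 204.0, 500.1, -247.5], [382.0, 188.0, 541.7, -260.0], [373.0, 185.0, 549.8, -237.5], [370.0, 188.0, 542.1, -229.4]]
 A 432.5 n 6
[[308.0, 163.0, 610.3, -72.7], [305.0, 171.0, 589.1, -64.4], [298.0, 170.0, 592.0, -46.5], [294.0, 185.0, 552.4, -35.3], [312.0, 191.0, 536.1, -80.9], [319.0, 165.0, 604.6, -101.0]]
at [0.3965 0.2261 0.2124] t 17.0 F [ 0.2  0.7 -0.2] gap 0.552
offset mm [-0.   2.8 12.4] twist [ 0.1 -0.2  3.1]
```

move_arm --steps '[{"jaw": 0.1,"offset": [0,0.003,0],"twist": [0,0,3.1]},{"jaw": 0.1,"offset": [0,0.003,0.03],"twist": [0,0,3.1]},{"jaw": 0.1,"offset": [0,0.003,0.065],"twist": [0,0,3.1]},{"jaw": 0.1,"offset": [0,0.003,0.1],"twist": [0,0,3.1]},{"jaw": 0.1,"offset": [0,0.003,0.13],"twist": [0,0,3.1]},{"jaw": 0.1,"offset": [0,0.003,0.14],"twist": [0,0,3.1]},{"jaw": 0.1,"offset": [0,0.003,0.14],"twist": [0,0,3.1]},{"jaw": 0.1,"offset": [0,0.003,0.14],"twist": [0,0,3.1]}]'

```text
time_s: 17.67
position: [0.3961, 0.2293, 0.0746]
tcp_rot: [-0.411, 0.912, 0.0, 0.0]
contact_force: [0.8, -1.0, 0.8]
finger_gap: 0.549
grasp_force: 0.0
```

Run:
```python
from h import *
go([.3943,.2278,.013],228.5)
c=manip.camera('wrist');im=c['pixels'];g=im.min(2)
polys(c,g>110,.029,800,4,(.36,.44,.19,.28))
s=manip.get_state();print(proj(c,s['position']))
c=manip.camera('top')
L=plane(c,[[282.5,128.75],[418.75,165.5]],.114);d=L[1]-L[0];print(L,np.degrees(np.arctan2(d[0],-d[1])))
u=np.array([.955,-.296]);print('bar to plywood edge',(L[:,:2]-[.5548,-.1402])@u)
```

```text
at [0.3961 0.2293 0.0746] t 17.67 F [ 0.8 -1.   0.8] gap 0.549
offset mm [ 2.3  0.3 61.6] twist [ 0.  0. -0.]
 A 3695.0 n 8
[[264.0, 187.0, 386.3, 201.4], [265.0, 240.0, 412.4, 230.9], [250.0, 241.0, 420.9, 224.4], [250.0, 270.0, 437.4, 241.7], [312.0, 270.0, 402.9, 272.2], [313.0, 241.0, 387.2, 254.2], [298.0, 239.0, 394.2, 245.9], [299.0, 187.0, 368.7, 217.0]]
[[280.05180922 259.70948971]]
[[ 0.68770072 -0.00707053  0.114     ]
 [ 0.58748817 -0.34379853  0.114     ]] -16.573365621547808
bar to plywood edge [0.08751387 0.09148236]
```

The bar-to-plywood distance is about 89.5 mm against the expected 90, so the tray is fully out. The T sits centred between the fingers, so I'll grasp it.

move_arm --steps '[{"jaw": 0.1,"offset": [0.002,0,0.015],"twist": [0,0,0]},{"jaw": 0.1,"offset": [0.002,0,0.03],"twist": [0,0,0]},{"jaw": 0.1,"offset": [0.002,0,0.042],"twist": [0,0,0]},{"jaw": 0.1,"offset": [0.002,0,0.052],"twist": [0,0,0]},{"jaw": 0.1,"offset": [0.002,0,0.058],"twist": [0,0,0]},{"jaw": 0.1,"offset": [0.002,0,0.061],"twist": [0,0,0]},{"jaw": 0.1,"offset": [0.002,0,0.061],"twist": [0,0,0]},{"jaw": 0.1,"offset": [0.002,0,0.061],"twist": [0,0,0]}]'

```text
time_s: 18.43
position: [0.3948, 0.2277, 0.0135]
tcp_rot: [-0.411, 0.912, 0.0, 0.001]
contact_force: [0.5, 0.1, -0.0]
finger_gap: 0.553
grasp_force: 0.0
```

move_arm --steps '[{"jaw": -0.3,"offset": [0,0,0],"twist": [0,0,0]},{"jaw": -0.4,"offset": [0,0,0],"twist": [0,0,0]},{"jaw": -0.5,"offset": [0,0,0],"twist": [0,0,0]},{"jaw": -0.6,"offset": [0,0,0],"twist": [0,0,0]},{"jaw": -0.7,"offset": [0,0,0],"twist": [0,0,0]},{"jaw": -0.8,"offset": [0,0,0],"twist": [0,0,0]},{"jaw": -1,"offset": [0,0,0],"twist": [0,0,0]},{"jaw": -1,"offset": [0,0,0],"twist": [0,0,0]}]' --grip_force 30

```text
time_s: 19.1
position: [0.3948, 0.2278, 0.0135]
tcp_rot: [-0.411, 0.912, -0.0, 0.001]
contact_force: [-1.5, -0.1, 6.1]
finger_gap: 0.268
grasp_force: 30.3
```

move_arm --steps '[{"jaw": -1,"offset": [0,0,-0.005],"twist": [0,0,0]},{"jaw": -1,"offset": [0,0,-0.02],"twist": [0,0,0]},{"jaw": -1,"offset": [0,0,-0.055],"twist": [0,0,0]},{"jaw": -1,"offset": [0,0,-0.095],"twist": [0,0,0]},{"jaw": -1,"offset": [0,0,-0.135],"twist": [0,0,0]},{"jaw": -1,"offset": [0,0,-0.17],"twist": [0,0,0]},{"jaw": -1,"offset": [0,0,-0.205],"twist": [0,0,0]},{"jaw": -1,"offset": [0,0,-0.225],"twist": [0,0,0]}]'

```text
time_s: 19.77
position: [0.3952, 0.2283, 0.2415]
tcp_rot: [-0.411, 0.912, -0.0, 0.002]
contact_force: [0.6, 0.5, -1.7]
finger_gap: 0.273
grasp_force: 29.9
```

move_arm --steps '[{"jaw": -1,"offset": [0.01,-0.016,0],"twist": [0,0,6.5]},{"jaw": -1,"offset": [0.02,-0.033,0],"twist": [0,0,13]},{"jaw": -1,"offset": [0.03,-0.049,0],"twist": [0,0,19.5]},{"jaw": -1,"offset": [0.04,-0.066,0],"twist": [0,0,26]},{"jaw": -1,"offset": [0.05,-0.082,0],"twist": [0,0,32.5]},{"jaw": -1,"offset": [0.06,-0.099,0],"twist": [0,0,39]},{"jaw": -1,"offset": [0.07,-0.115,0],"twist": [0,0,45.5]},{"jaw": -1,"offset": [0.08,-0.132,0],"twist": [0,0,52]}]'

```text
time_s: 20.43
position: [0.4393, 0.0789, 0.2373]
tcp_rot: [0.033, 0.999, -0.0, -0.001]
contact_force: [-0.3, 0.6, -0.9]
finger_gap: 0.275
grasp_force: 29.9
```

move_arm --steps '[{"jaw": -1,"offset": [-0.007,-0.018,0],"twist": [0,0,6.5]},{"jaw": -1,"offset": [-0.014,-0.036,0],"twist": [0,0,13]},{"jaw": -1,"offset": [-0.021,-0.054,0],"twist": [0,0,19.5]},{"jaw": -1,"offset": [-0.028,-0.072,0],"twist": [0,0,26]},{"jaw": -1,"offset": [-0.035,-0.09,0],"twist": [0,0,32.5]},{"jaw": -1,"offset": [-0.041,-0.108,0],"twist": [0,0,39]},{"jaw": -1,"offset": [-0.048,-0.126,0],"twist": [0,0,45.5]},{"jaw": -1,"offset": [-0.055,-0.144,0],"twist": [0,0,52]}]'

```text
time_s: 21.1
position: [0.4855, -0.068, 0.2372]
tcp_rot: [0.468, 0.884, -0.0, -0.001]
contact_force: [0.2, 0.1, -1.4]
finger_gap: 0.269
grasp_force: 29.9
```

move_arm --steps '[{"jaw": -1,"offset": [-0.02,-0.006,0],"twist": [0,0,6.8]},{"jaw": -1,"offset": [-0.04,-0.012,0],"twist": [0,0,13.6]},{"jaw": -1,"offset": [-0.06,-0.018,0],"twist": [0,0,20.4]},{"jaw": -1,"offset": [-0.08,-0.025,0],"twist": [0,0,27.2]},{"jaw": -1,"offset": [-0.105,-0.032,0],"twist": [0,0,34]},{"jaw": -1,"offset": [-0.13,-0.04,0],"twist": [0,0,40.8]},{"jaw": -1,"offset": [-0.147,-0.045,0],"twist": [0,0,47.5]},{"jaw": -1,"offset": [-0.147,-0.045,0],"twist": [0,0,51.7]}]'

```text
time_s: 21.77
position: [0.5317, -0.2197, 0.2369]
tcp_rot: [0.808, 0.589, -0.001, 0.0]
contact_force: [-0.6, 0.5, -1.5]
finger_gap: 0.274
grasp_force: 29.9
```

Run:
```python
from h import *
c=manip.camera('wrist');c=manip.camera('wrist');s=manip.get_state();print(s['finger_gap'],s['grasp_force'])
go([.532,-.2137,.15],72.8)
im=c['pixels'];g=im.min(2);hsv=cv2.cvtColor(im,cv2.COLOR_BGR2HSV);cv2.imwrite('pics/w7.png',im)
print('T in hand');z=s['position'][2]+.003+.012
polys(c,(g>110)&(hsv[...,1]<40),z,800,4,(.45,.62,-.3,-.1))
print('bar');polys(c,(g>90)&(hsv[...,1]<60),.09,300,3,(.5,.62,-.2,-.1))
print('pockets');polys(c,(hsv[...,1]>60)&(hsv[...,2]>70),.07,300,3,(.44,.65,-.3,0))
```

```text
0.27140756052159537 29.86261010169983
at [ 0.5316 -0.2147  0.2368] t 21.87 F [ 0.3  0.1 -1.7] gap 0.271
offset mm [ 1.1  0.3 86.8] twist [-0.1 -0.  -0.1]
T in hand
 A 1444.5 n 4
[[248.0, 334.0, 502.9, -249.0], [249.0, 354.0, 498.5, -262.8], [312.0, 354.0, 532.8, -273.8], [311.0, 333.0, 536.4, -259.0]]
 A 1199.5 n 5
[[256.0, 254.0, 523.8, -203.1], [282.0, 256.0, 535.8, -208.1], [304.0, 239.0, 548.9, -202.4], [305.0, 228.0, 551.0, -196.9], [256.0, 227.0, 528.7, -189.2]]
 A 1894.5 n 4
[[246.0, 89.0, 545.4, -129.1], [248.0, 119.0, 542.1, -140.7], [310.0, 118.0, 567.4, -148.5], [311.0, 88.0, 571.1, -137.0]]
bar
pockets
 A 1755.0 n 8
[[267.0, 154.0, 527.4, -185.3], [267.0, 190.0, 514.7, -222.9], [257.0, 192.0, 503.5, -221.7], [258.0, 209.0, 498.0, -240.9], [302.0, 211.0, 544.3, -258.3], [302.0, 191.0, 551.0, -235.8], [293.0, 190.0, 541.9, -231.6], [293.0, 155.0, 553.2, -194.7]]
 A 3227.5 n 6
[[238.0, 0.0, 547.4, -42.9], [240.0, 46.0, 535.9, -79.5], [317.0, 45.0, 605.8, -101.1], [317.0, 13.0, 613.2, -75.2], [291.0, 13.0, 590.3, -67.9], [289.0, 0.0, 591.7, -57.3]]
```

View pics/w7.png

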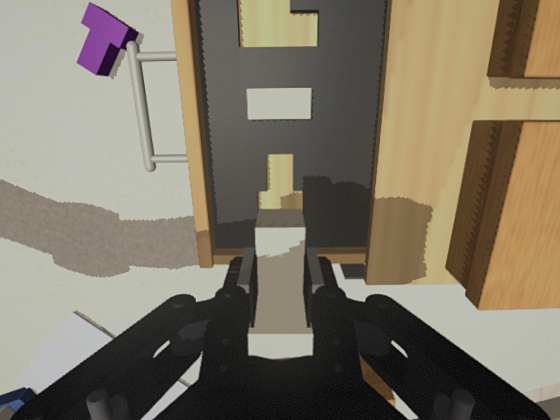

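The T in hand (stem end towards the camera, top edge at row 228, front face down to about row 208) hangs in line with the T cut-out below it: columns 280 and 280. I'll check whether it is level and where it lies along tool x.

Run:
```python
from h import *
c=manip.camera('wrist');s=manip.get_state();R=Ro.from_quat(s['tcp_rot']).as_matrix();p=s['position'];im=c['pixels']
print(p)
for n,x,y,z in(('stem top',.025,.012,-.0155),('stem bot',.025,.012,.0105),('cross top',-.039,.012,-.0155)):
    print(n,proj(c,[p+R@[x,y,z],p+R@[x,-y,z]]).round(1).tolist())
col=im[195:365,280].mean(1);print([(195+i,int(col[i])) for i in range(0,170,2)])
```

```text
[ 0.53178806 -0.21340091  0.23697731]
stem top [[303.6, 225.8], [253.4, 226.0]]
stem bot [[300.1, 207.1], [257.3, 207.3]]
cross top [[301.0, 332.4], [257.4, 332.5]]
[(195, 166), (197, 151), (199, 134), (201, 148), (203, 116), (205, 149), (207, 137), (209, 97), (211, 95), (213, 95), (215, 97), (217, 96), (219, 94), (221, 95), (223, 97), (225, 93), (227, 135), (229, 188), (231, 184), (233, 185), (235, 184), (237, 184), (239, 186), (241, 185), (243, 184), (245, 186), (247, 184), (249, 185), (251, 186), (253, 185), (255, 133), (257, 132), (259, 135), (261, 133), (263, 133), (265, 134), (267, 134), (269, 133), (271, 132), (273, 133), (275, 132), (277, 133), (279, 134), (281, 130), (283, 134), (285, 132), (287, 134), (289, 133), (291, 131), (293, 133), (295, 132), (297, 132), (299, 132), (301, 132), (303, 133), (305, 133), (307, 134), (309, 132), (311, 134), (313, 134), (315, 132), (317, 134), (319, 133), (321, 133), (323, 132), (325, 133), (327, 133), (329, 131), (331, 133), (333, 141), (335, 186), (337, 184), (339, 185), (341, 184), (343, 185), (345, 186), (347, 184), (349, 183), (351, 184), (353, 184), (355, 183), (357, 185), (359, 135), (361, 32), (363, 36)]
```

The T hangs level: the stem edges are at rows 227 and 208 against 226 and 207 predicted, and the crossbar edge is at 333 against 332.5. I'll lower it.

move_arm --steps '[{"jaw": -1,"offset": [0,0.0005,0.01],"twist": [0,0,0]},{"jaw": -1,"offset": [0,0.0005,0.03],"twist": [0,0,0]},{"jaw": -1,"offset": [0,0.0005,0.06],"twist": [0,0,0]},{"jaw": -1,"offset": [0,0.0005,0.09],"twist": [0,0,0]},{"jaw": -1,"offset": [0,0.0005,0.115],"twist": [0,0,0]},{"jaw": -1,"offset": [0,0.0005,0.135],"twist": [0,0,0]},{"jaw": -1,"offset": [0,0.0005,0.143],"twist": [0,0,0]},{"jaw": -1,"offset": [0,0.0005,0.143],"twist": [0,0,0]}]'

```text
time_s: 22.58
position: [0.5305, -0.212, 0.0919]
tcp_rot: [0.804, 0.595, -0.001, -0.003]
contact_force: [-0.5, 0.5, -1.4]
finger_gap: 0.274
grasp_force: 29.8
```

Run:
```python
from h import *
c=manip.camera('wrist');s=manip.get_state()
go([.5325,-.2135,.0745],72.8)
im=c['pixels'];g=im.min(2);hsv=cv2.cvtColor(im,cv2.COLOR_BGR2HSV);cv2.imwrite('pics/w8.png',im)
R=Ro.from_quat(s['tcp_rot']).as_matrix();p=s['position']
print('proj pocket stem end z.076',proj(c,[[.5304+.034*.296+k*.955,-.2204+.034*.955-k*.296,.076] for k in(-.014,0,.014)]).round(1).tolist())
print('T stem end bot/top',proj(c,[p+R@[.025,y,z] for y,z in((-.012,.0105),(.012,.0105),(-.012,-.0155),(.012,-.0155))]).round(1).tolist())
for r in range(150,262,3): print(r,[int(v) for v in hsv[r,244:320:4,2]],[int(v) for v in hsv[r,264:300:12,1]])
```

```text
at [ 0.5322 -0.2127  0.0938] t 22.63 F [ 0.2 -0.5  0.5] gap 0.274
offset mm [-0.7  0.6 19.3] twist [-0.1 -0.   0.1]
proj pocket stem end z.076 [[259.6, 204.5], [283.8, 204.6], [308.0, 204.7]]
T stem end bot/top [[261.1, 211.0], [304.2, 211.0], [257.6, 230.4], [308.2, 230.5]]
150 [114, 114, 116, 113, 111, 114, 112, 111, 111, 112, 111, 109, 107, 105, 104, 106, 105, 103, 103] [22, 16, 16]
153 [112, 113, 113, 113, 111, 110, 110, 110, 110, 108, 109, 109, 107, 105, 103, 103, 101, 103, 101] [12, 16, 14]
156 [111, 112, 111, 110, 112, 111, 110, 108, 109, 107, 106, 106, 109, 103, 103, 103, 101, 102, 98] [14, 19, 19]
159 [112, 109, 111, 110, 109, 111, 110, 109, 109, 107, 110, 107, 105, 104, 103, 104, 100, 101, 101] [21, 19, 14]
162 [108, 107, 108, 109, 109, 109, 110, 107, 107, 107, 106, 104, 105, 102, 103, 99, 103, 99, 97] [19, 19, 17]
165 [108, 107, 107, 107, 110, 107, 105, 105, 106, 105, 105, 103, 103, 104, 103, 101, 98, 96, 97] [17, 19, 17]
168 [105, 108, 108, 108, 109, 104, 105, 105, 106, 104, 104, 103, 101, 100, 101, 99, 94, 95, 97] [15, 19, 15]
171 [106, 105, 102, 107, 104, 103, 105, 107,
[... 2476 characters left out ...]
, 215, 215, 215, 215, 214, 194, 165, 67, 65, 62] [17, 17, 17]
246 [64, 69, 69, 216, 216, 216, 215, 215, 216, 216, 215, 216, 215, 192, 169, 155, 68, 69, 63] [17, 17, 17]
249 [72, 98, 98, 204, 215, 216, 215, 216, 215, 216, 214, 213, 191, 169, 170, 142, 93, 86, 70] [17, 17, 18]
252 [83, 97, 99, 207, 215, 214, 215, 215, 216, 215, 216, 219, 169, 169, 169, 143, 89, 88, 81] [15, 18, 16]
255 [95, 98, 100, 108, 216, 217, 200, 169, 217, 211, 188, 168, 171, 169, 169, 92, 93, 85, 88] [16, 16, 46]
258 [101, 96, 92, 64, 175, 167, 168, 168, 167, 170, 169, 170, 170, 170, 170, 66, 82, 89, 90] [47, 43, 47]
261 [97, 93, 75, 61, 170, 169, 171, 169, 170, 169, 169, 170, 170, 170, 169, 66, 74, 86, 87] [45, 47, 44]
```

Run:
```python
from h import *
c=manip.camera('wrist');c=manip.camera('wrist');go([.5325,-.2135,.0745],72.8)
im=c['pixels'];hsv=cv2.cvtColor(im,cv2.COLOR_BGR2HSV)
for r in (204,206,207,208,209,210,211,213,217,221): print(r,[int(v) for v in hsv[r,252:270:1,2]],'|',[int(v) for v in hsv[r,298:314,2]])
print([(r,int(hsv[r,281,1]),int(hsv[r,281,2])) for r in range(198,232)])
```

```text
at [ 0.5344 -0.2138  0.0963] t 22.73 F [-0.2 -0.5 -0.4] gap 0.27
offset mm [-0.2 -1.9 21.8] twist [ 0.2 -0.   0.1]
204 [96, 87, 65, 89, 156, 181, 179, 176, 178, 200, 218, 219, 219, 218, 219, 209, 186, 167] | [159, 150, 107, 64, 83, 92, 89, 89, 87, 87, 90, 90, 92, 88, 91, 89]
206 [98, 88, 61, 85, 154, 177, 188, 206, 218, 218, 216, 215, 215, 215, 215, 216, 200, 169] | [158, 149, 107, 58, 67, 65, 65, 60, 65, 80, 93, 89, 87, 85, 90, 90]
207 [98, 88, 63, 86, 154, 179, 191, 210, 220, 219, 217, 217, 217, 216, 216, 218, 208, 183] | [158, 149, 107, 54, 57, 65, 66, 65, 65, 73, 84, 81, 73, 75, 88, 88]
208 [95, 91, 67, 88, 155, 178, 175, 185, 201, 200, 201, 199, 200, 201, 200, 201, 202, 184] | [153, 145, 113, 70, 58, 64, 63, 63, 64, 63, 64, 63, 63, 74, 83, 90]
209 [95, 95, 72, 77, 150, 181, 162, 139, 142, 143, 145, 143, 143, 143, 144, 144, 143, 138] | [129, 128, 121, 99, 72, 62, 66, 63, 67, 64, 63, 63, 59, 66, 77, 89]
210 [98, 95, 73, 65, 146, 179, 156, 121, 119, 119, 118, 119, 120, 121, 119, 121, 121, 121] | [122, 123, 124, 114, 82, 66, 65, 67, 63, 60, 65, 64, 63, 64, 76, 90]
211 [97, 95, 71, 6
[... 473 characters left out ...]
 [94, 94, 76, 57, 97, 123, 126, 124, 126, 123, 122, 125, 125, 124, 122, 123, 123, 125] | [123, 126, 123, 124, 123, 113, 82, 66, 64, 64, 64, 62, 62, 65, 75, 89]
[(198, 18, 97), (199, 19, 94), (200, 19, 96), (201, 13, 95), (202, 35, 101), (203, 83, 144), (204, 98, 172), (205, 97, 171), (206, 99, 170), (207, 98, 171), (208, 92, 158), (209, 59, 130), (210, 51, 121), (211, 52, 123), (212, 49, 124), (213, 51, 124), (214, 47, 124), (215, 52, 122), (216, 50, 123), (217, 47, 125), (218, 51, 121), (219, 49, 125), (220, 48, 122), (221, 49, 120), (222, 48, 111), (223, 48, 111), (224, 51, 110), (225, 48, 111), (226, 50, 117), (227, 26, 164), (228, 18, 209), (229, 16, 218), (230, 15, 215), (231, 17, 216)]
```

move_arm --steps '[{"jaw": -1,"offset": [0,0,0],"twist": [0,0,0]},{"jaw": -1,"offset": [0,0,0],"twist": [0,0,0]},{"jaw": -1,"offset": [0,0,0.002],"twist": [0,0,0]},{"jaw": -1,"offset": [0,0,0.004],"twist": [0,0,0]},{"jaw": -1,"offset": [0,0,0.005],"twist": [0,0,0]},{"jaw": -1,"offset": [0,0,0.005],"twist": [0,0,0]},{"jaw": -1,"offset": [0,0,0.005],"twist": [0,0,0]},{"jaw": -1,"offset": [0,0,0.005],"twist": [0,0,0]}]'

```text
time_s: 23.4
position: [0.533, -0.2139, 0.0898]
tcp_rot: [0.805, 0.594, -0.0, -0.0]
contact_force: [-0.8, -0.3, -2.2]
finger_gap: 0.271
grasp_force: 29.8
```

Run:
```python
from h import *
go([.5325,-.2135,.0745],72.8)
for i in range(2):
    c=manip.camera('wrist');go([.5325,-.2135,.0745],72.8)
    hsv=cv2.cvtColor(c['pixels'],cv2.COLOR_BGR2HSV)
    for r in (204,206,207,208,210,213): print(r,[int(v) for v in hsv[r,252:268:1,2]],'|',[int(v) for v in hsv[r,296:314,2]])
    print([(r,int(hsv[r,281,1])) for r in range(198,216)])
```

```text
at [ 0.533  -0.2139  0.0898] t 23.4 F [-0.8 -0.3 -2.2] gap 0.271
offset mm [ 0.2 -0.6 15.3] twist [-0. -0.  0.]
at [ 0.533  -0.2139  0.0898] t 23.45 F [-0.3 -0.5 -1.5] gap 0.272
offset mm [ 0.2 -0.6 15.3] twist [-0. -0.  0.]
204 [97, 98, 91, 97, 107, 108, 104, 104, 106, 114, 115, 115, 117, 119, 113, 107] | [101, 99, 97, 99, 99, 93, 83, 91, 92, 90, 93, 89, 88, 89, 93, 87, 88, 91]
206 [96, 83, 57, 103, 162, 180, 180, 179, 178, 200, 220, 219, 215, 206, 193, 172] | [160, 160, 159, 162, 161, 130, 63, 75, 90, 90, 92, 89, 91, 91, 88, 89, 91, 87]
207 [94, 84, 55, 87, 154, 181, 177, 187, 196, 209, 220, 219, 210, 189, 173, 170] | [160, 160, 160, 160, 163, 131, 57, 75, 93, 92, 91, 88, 90, 90, 87, 90, 87, 87]
208 [97, 85, 53, 87, 153, 181, 178, 188, 200, 202, 200, 201, 201, 185, 160, 158] | [148, 148, 149, 150, 151, 124, 61, 76, 91, 93, 92, 91, 89, 92, 89, 89, 87, 89]
210 [96, 87, 54, 87, 156, 178, 156, 122, 119, 119, 121, 120, 121, 122, 120, 119] | [123, 121, 123, 122, 124, 105, 69, 78, 90, 89, 79, 82, 80, 84, 91, 88, 89, 90]
213 [97, 86, 64, 88, 154, 167, 133, 122, 121, 122, 122, 121, 123, 124
[... 878 characters left out ...]
, 89, 89, 91]
208 [96, 84, 58, 115, 165, 180, 178, 188, 198, 200, 199, 202, 200, 184, 161, 158] | [149, 149, 150, 150, 145, 108, 55, 79, 91, 94, 92, 91, 91, 89, 91, 88, 89, 89]
210 [97, 82, 55, 88, 155, 177, 157, 122, 118, 118, 121, 119, 120, 123, 120, 124] | [121, 120, 122, 123, 124, 104, 72, 84, 90, 86, 86, 81, 81, 84, 89, 90, 89, 89]
213 [95, 86, 59, 87, 153, 165, 131, 121, 123, 123, 124, 123, 124, 123, 122, 123] | [124, 123, 123, 124, 125, 123, 103, 61, 60, 66, 67, 67, 64, 62, 64, 63, 63, 60]
[(198, 16), (199, 21), (200, 25), (201, 16), (202, 16), (203, 14), (204, 37), (205, 87), (206, 98), (207, 99), (208, 89), (209, 61), (210, 46), (211, 50), (212, 48), (213, 49), (214, 51), (215, 49)]
```

move_arm --steps '[{"jaw": -1,"offset": [-0.0005,-0.0009,0],"twist": [0,0,0]},{"jaw": -1,"offset": [-0.0005,-0.0009,0.001],"twist": [0,0,0]},{"jaw": -1,"offset": [-0.0005,-0.0009,0.003],"twist": [0,0,0]},{"jaw": -1,"offset": [-0.0005,-0.0009,0.005],"twist": [0,0,0]},{"jaw": -1,"offset": [-0.0005,-0.0009,0.007],"twist": [0,0,0]},{"jaw": -1,"offset": [-0.0005,-0.0009,0.009],"twist": [0,0,0]},{"jaw": -1,"offset": [-0.0005,-0.0009,0.01],"twist": [0,0,0]},{"jaw": -1,"offset": [-0.0005,-0.0009,0.01],"twist": [0,0,0]}]'

```text
time_s: 24.17
position: [0.5317, -0.214, 0.0794]
tcp_rot: [0.805, 0.594, -0.0, -0.0]
contact_force: [0.2, -0.6, -1.6]
finger_gap: 0.272
grasp_force: 29.8
```

move_arm --steps '[{"jaw": -1,"offset": [0,0,0.0005],"twist": [0,0,0]},{"jaw": -1,"offset": [0,0,0.001],"twist": [0,0,0]},{"jaw": -1,"offset": [0,0,0.0015],"twist": [0,0,0]},{"jaw": -1,"offset": [0,0,0.002],"twist": [0,0,0]},{"jaw": -1,"offset": [0,0,0.0025],"twist": [0,0,0]},{"jaw": -1,"offset": [0,0,0.003],"twist": [0,0,0]},{"jaw": -1,"offset": [0,0,0.003],"twist": [0,0,0]},{"jaw": -1,"offset": [0,0,0.003],"twist": [0,0,0]}]'

```text
time_s: 24.83
position: [0.532, -0.2141, 0.0768]
tcp_rot: [0.805, 0.594, 0.0, -0.0]
contact_force: [0.0, -0.2, -1.6]
finger_gap: 0.271
grasp_force: 29.8
```

move_arm --steps '[{"jaw": -1,"offset": [0,0,0.0004],"twist": [0,0,0]},{"jaw": -1,"offset": [0,0,0.0008],"twist": [0,0,0]},{"jaw": -1,"offset": [0,0,0.0012],"twist": [0,0,0]},{"jaw": -1,"offset": [0,0,0.0015],"twist": [0,0,0]},{"jaw": -1,"offset": [0,0,0.0018],"twist": [0,0,0]},{"jaw": -1,"offset": [0,0,0.002],"twist": [0,0,0]},{"jaw": -1,"offset": [0,0,0.002],"twist": [0,0,0]},{"jaw": -1,"offset": [0,0,0.002],"twist": [0,0,0]}]'

```text
time_s: 25.5
position: [0.532, -0.2141, 0.0749]
tcp_rot: [0.805, 0.594, 0.0, -0.0]
contact_force: [0.7, 0.3, 0.1]
finger_gap: 0.271
grasp_force: 29.8
```

Fz went from -1.6 to about 0, so the floor now carries the T. I'll settle it 0.3 mm more, release and rise.

move_arm --steps '[{"jaw": -1,"offset": [0,0,0.0003],"twist": [0,0,0]},{"jaw": -1,"offset": [0,0,0.0003],"twist": [0,0,0]},{"jaw": -0.3,"offset": [0,0,0.0003],"twist": [0,0,0]},{"jaw": -0.1,"offset": [0,0,0.0003],"twist": [0,0,0]},{"jaw": 0.1,"offset": [0,0,0],"twist": [0,0,0]},{"jaw": 0.1,"offset": [0,0,0],"twist": [0,0,0]},{"jaw": 0.1,"offset": [0,0,-0.005],"twist": [0,0,0]},{"jaw": 0.1,"offset": [0,0,-0.015],"twist": [0,0,0]}]'

```text
time_s: 26.17
position: [0.5308, -0.2137, 0.0892]
tcp_rot: [0.805, 0.594, -0.001, -0.001]
contact_force: [-0.1, -0.3, -0.6]
finger_gap: 0.553
grasp_force: 0.0
```

move_arm --steps '[{"jaw": 0.1,"offset": [0,0,-0.02],"twist": [0,0,0]},{"jaw": 0.1,"offset": [0,0,-0.05],"twist": [0,0,0]},{"jaw": 0.1,"offset": [0,0,-0.08],"twist": [0,0,0]},{"jaw": 0.1,"offset": [0,0,-0.11],"twist": [0,0,0]},{"jaw": 0.1,"offset": [0,0,-0.135],"twist": [0,0,0]},{"jaw": 0.1,"offset": [0,0,-0.15],"twist": [0,0,0]},{"jaw": 0.1,"offset": [0,0,-0.15],"twist": [0,0,0]},{"jaw": 0.1,"offset": [0,0,-0.15],"twist": [0,0,0]}]'

```text
time_s: 26.83
position: [0.5329, -0.2143, 0.2419]
tcp_rot: [0.805, 0.594, 0.001, 0.002]
contact_force: [0.4, 0.1, -1.1]
finger_gap: 0.549
grasp_force: 0.0
```

Run:
```python
from h import *
c=manip.camera('wrist');c=manip.camera('wrist');s=manip.get_state()
im=c['pixels'];g=im.min(2);hsv=cv2.cvtColor(im,cv2.COLOR_BGR2HSV);cv2.imwrite('pics/w9.png',im)
print('T/bar top z.09');polys(c,(g>130)&(hsv[...,1]<45),.09,500,3,(.45,.62,-.3,-.08))
print('stepped pocket');polys(c,(hsv[...,1]>60)&(hsv[...,2]>70),.07,300,3,(.44,.65,-.3,0))
go([.571,.28,.28],14.6)
```

```text
T/bar top z.09
 A 1123.0 n 9
[[291.0, 160.0, 550.5, -192.9], [268.0, 161.0, 528.1, -187.0], [269.0, 197.0, 517.3, -223.6], [259.0, 198.0, 506.9, -221.6], [260.0, 219.0, 500.4, -244.4], [273.0, 218.0, 514.1, -247.5], [274.0, 197.0, 522.3, -225.2], [286.0, 198.0, 534.0, -230.0], [291.0, 193.0, 540.6, -226.2]]
 A 1801.5 n 4
[[248.0, 92.0, 530.3, -119.0], [250.0, 121.0, 523.5, -144.6], [311.0, 120.0, 580.0, -161.2], [311.0, 92.0, 586.8, -136.5]]
 A 2976.5 n 4
[[145.0, 64.0, 447.9, -67.4], [156.0, 154.0, 422.8, -146.7], [188.0, 155.0, 453.3, -157.3], [179.0, 64.0, 477.8, -77.0]]
stepped pocket
 A 3364.5 n 6
[[241.0, 0.0, 548.6, -39.8], [242.0, 50.0, 535.5, -80.0], [318.0, 50.0, 605.5, -101.6], [319.0, 19.0, 613.4, -76.2], [294.0, 18.0, 591.2, -68.5], [292.0, 0.0, 593.6, -53.8]]
at [ 0.5311 -0.2139  0.239 ] t 26.93 F [-0.9  0.5  0.6] gap 0.553
offset mm [ 483.6 -107.9  -40.8] twist [-0.1  0.1 58.2]
```

The T sits in its cut-out, and the bar has not moved, so the tray is still fully out. Now to the stepped slice.

move_arm --steps '[{"jaw": 0.1,"offset": [0.03,-0.007,0],"twist": [0,0,3.6]},{"jaw": 0.1,"offset": [0.06,-0.014,0],"twist": [0,0,7.2]},{"jaw": 0.1,"offset": [0.09,-0.021,0],"twist": [0,0,10.9]},{"jaw": 0.1,"offset": [0.12,-0.028,0],"twist": [0,0,14.5]},{"jaw": 0.6,"offset": [0.15,-0.036,0],"twist": [0,0,18.1]},{"jaw": 0.6,"offset": [0.18,-0.043,0],"twist": [0,0,21.8]},{"jaw": 0.6,"offset": [0.21,-0.05,0],"twist": [0,0,25.4]},{"jaw": 0.6,"offset": [0.24,-0.057,0],"twist": [0,0,29]}]'

```text
time_s: 27.6
position: [0.547, 0.0332, 0.2379]
tcp_rot: [0.928, 0.372, -0.002, -0.001]
contact_force: [1.3, 0.0, -0.1]
finger_gap: 0.8
grasp_force: 0.0
```

move_arm --steps '[{"jaw": 0.6,"offset": [0.025,-0.023,0],"twist": [0,0,4]},{"jaw": 0.6,"offset": [0.05,-0.046,0],"twist": [0,0,8]},{"jaw": 0.6,"offset": [0.076,-0.069,0],"twist": [0,0,12]},{"jaw": 0.6,"offset": [0.102,-0.093,0],"twist": [0,0,16]},{"jaw": 0.6,"offset": [0.128,-0.117,0],"twist": [0,0,20]},{"jaw": 0.6,"offset": [0.155,-0.141,0],"twist": [0,0,24]},{"jaw": 0.6,"offset": [0.172,-0.157,0],"twist": [0,0,27]},{"jaw": 0.6,"offset": [0.182,-0.166,0],"twist": [0,0,29.2]}]'

```text
time_s: 28.27
position: [0.5622, 0.2827, 0.2377]
tcp_rot: [0.992, 0.129, -0.002, -0.001]
contact_force: [-1.1, 0.1, 0.1]
finger_gap: 0.803
grasp_force: 0.0
```

move_arm --steps '[{"jaw": 0.6,"offset": [0,0,0],"twist": [0,0,0]},{"jaw": 0.6,"offset": [0,0,0.015],"twist": [0,0,0]},{"jaw": 0.6,"offset": [0,0,0.04],"twist": [0,0,0]},{"jaw": 0.6,"offset": [0,0,0.065],"twist": [0,0,0]},{"jaw": 0.6,"offset": [0,0,0.08],"twist": [0,0,0]},{"jaw": 0.6,"offset": [0,0,0.08],"twist": [0,0,0]},{"jaw": 0.6,"offset": [0,0,0.08],"twist": [0,0,0]},{"jaw": 0.6,"offset": [0,0,0.08],"twist": [0,0,0]}]'

```text
time_s: 28.93
position: [0.5655, 0.277, 0.1604]
tcp_rot: [0.992, 0.127, 0.0, 0.0]
contact_force: [0.2, 0.5, 0.4]
finger_gap: 0.799
grasp_force: 0.0
```

Run:
```python
from h import *
c=manip.camera('wrist');c=manip.camera('wrist')
im=c['pixels'];g=im.min(2);cv2.imwrite('pics/w10.png',im)
polys(c,g>110,.029,800,3,(.5,.64,.22,.34))
go([.5652,.2783,.013],14.6)
```

```text
A 2723.0 n 6
[[302.0, 147.0, 612.0, 268.3], [277.0, 148.0, 605.2, 290.6], [277.0, 174.0, 581.1, 284.4], [256.0, 176.0, 574.1, 303.5], [258.0, 218.0, 532.2, 291.7], [304.0, 217.0, 544.9, 247.1]]
at [0.566  0.278  0.1616] t 29.03 F [ 0.9 -0.3  0.2] gap 0.8
offset mm [ -1.2  -0.5 148.6] twist [-0.  -0.2 -0. ]
```

move_arm --steps '[{"jaw": 0.6,"offset": [0,0,0.01],"twist": [0,0,-1.4]},{"jaw": 0.6,"offset": [0,0,0.035],"twist": [0,0,-1.4]},{"jaw": 0.6,"offset": [0,0,0.065],"twist": [0,0,-1.4]},{"jaw": 0.6,"offset": [0,0,0.095],"twist": [0,0,-1.4]},{"jaw": 0.6,"offset": [0,0,0.12],"twist": [0,0,-1.4]},{"jaw": 0.6,"offset": [0,0,0.135],"twist": [0,0,-1.4]},{"jaw": 0.6,"offset": [0,0,0.145],"twist": [0,0,-1.4]},{"jaw": 0.6,"offset": [0,0,0.15],"twist": [0,0,-1.4]}]'

```text
time_s: 29.7
position: [0.5644, 0.2776, 0.0087]
tcp_rot: [0.99, 0.14, -0.001, 0.0]
contact_force: [-0.2, 1.0, 0.2]
finger_gap: 0.796
grasp_force: 0.0
```

move_arm --steps '[{"jaw": 0.4,"offset": [0,0,0],"twist": [0,0,0]},{"jaw": 0.3,"offset": [0,0,0],"twist": [0,0,0]},{"jaw": 0.2,"offset": [0,0,0],"twist": [0,0,0]},{"jaw": 0.1,"offset": [0,0,0],"twist": [0,0,0]},{"jaw": 0,"offset": [0,0,0],"twist": [0,0,0]},{"jaw": -0.2,"offset": [0,0,0],"twist": [0,0,0]},{"jaw": -1,"offset": [0,0,0],"twist": [0,0,0]},{"jaw": -1,"offset": [0,0,0],"twist": [0,0,0]}]' --grip_force 30

```text
time_s: 30.37
position: [0.5664, 0.2785, 0.0118]
tcp_rot: [0.99, 0.139, 0.002, -0.0]
contact_force: [0.5, -0.8, 5.9]
finger_gap: 0.53
grasp_force: 33.2
```

move_arm --steps '[{"jaw": -1,"offset": [0,0,-0.005],"twist": [0,0,0]},{"jaw": -1,"offset": [0,0,-0.02],"twist": [0,0,0]},{"jaw": -1,"offset": [0,0,-0.055],"twist": [0,0,0]},{"jaw": -1,"offset": [0,0,-0.095],"twist": [0,0,0]},{"jaw": -1,"offset": [0,0,-0.135],"twist": [0,0,0]},{"jaw": -1,"offset": [0,0,-0.175],"twist": [0,0,0]},{"jaw": -1,"offset": [0,0,-0.21],"twist": [0,0,0]},{"jaw": -1,"offset": [0,0,-0.23],"twist": [0,0,0]}]'

```text
time_s: 31.03
position: [0.566, 0.2792, 0.2461]
tcp_rot: [0.99, 0.14, 0.003, -0.001]
contact_force: [-0.1, 0.7, -1.4]
finger_gap: 0.531
grasp_force: 32.4
```

move_arm --steps '[{"jaw": -1,"offset": [-0.005,0.018,0],"twist": [0,0,2.1]},{"jaw": -1,"offset": [-0.01,0.039,0],"twist": [0,0,4.2]},{"jaw": -1,"offset": [-0.016,0.06,0],"twist": [0,0,6.2]},{"jaw": -1,"offset": [-0.022,0.081,0],"twist": [0,0,8.3]},{"jaw": -1,"offset": [-0.028,0.102,0],"twist": [0,0,10.4]},{"jaw": -1,"offset": [-0.034,0.123,0],"twist": [0,0,12.5]},{"jaw": -1,"offset": [-0.039,0.144,0],"twist": [0,0,14.5]},{"jaw": -1,"offset": [-0.045,0.166,0],"twist": [0,0,16.6]}]'

```text
time_s: 31.7
position: [0.5658, 0.1041, 0.2389]
tcp_rot: [1.0, -0.006, -0.001, 0.0]
contact_force: [0.6, 1.0, -1.9]
finger_gap: 0.53
grasp_force: 32.4
```

move_arm --steps '[{"jaw": -1,"offset": [0.001,0.022,0],"twist": [0,0,2.1]},{"jaw": -1,"offset": [0.001,0.046,0],"twist": [0,0,4.2]},{"jaw": -1,"offset": [0.002,0.07,0],"twist": [0,0,6.2]},{"jaw": -1,"offset": [0.003,0.094,0],"twist": [0,0,8.3]},{"jaw": -1,"offset": [0.003,0.118,0],"twist": [0,0,10.4]},{"jaw": -1,"offset": [0.004,0.142,0],"twist": [0,0,12.5]},{"jaw": -1,"offset": [0.005,0.162,0],"twist": [0,0,14.5]},{"jaw": -1,"offset": [0.005,0.172,0],"twist": [0,0,16.6]}]'

```text
time_s: 32.37
position: [0.5693, -0.0709, 0.2391]
tcp_rot: [0.988, -0.153, -0.001, 0.001]
contact_force: [0.0, -1.2, -2.6]
finger_gap: 0.527
grasp_force: 32.4
```

move_arm --steps '[{"jaw": -1,"offset": [0,0,0],"twist": [0,0,0]},{"jaw": -1,"offset": [0,0,0.02],"twist": [0,0,0]},{"jaw": -1,"offset": [0,0,0.045],"twist": [0,0,0]},{"jaw": -1,"offset": [0,0,0.07],"twist": [0,0,0]},{"jaw": -1,"offset": [0,0,0.08],"twist": [0,0,0]},{"jaw": -1,"offset": [0,0,0.08],"twist": [0,0,0]},{"jaw": -1,"offset": [0,0,0.08],"twist": [0,0,0]},{"jaw": -1,"offset": [0,0,0.08],"twist": [0,0,0]}]'

```text
time_s: 33.03
position: [0.5721, -0.0654, 0.1615]
tcp_rot: [0.989, -0.149, 0.001, -0.0]
contact_force: [0.2, -0.6, -1.4]
finger_gap: 0.527
grasp_force: 32.4
```

Run:
```python
from h import *
c=manip.camera('wrist');c=manip.camera('wrist');s=manip.get_state();print(s['finger_gap'],s['grasp_force'])
go([.5718,-.0658,.072],-17.2)
R=Ro.from_quat(s['tcp_rot']).as_matrix();p=s['position'];print(p)
im=c['pixels'];g=im.min(2);hsv=cv2.cvtColor(im,cv2.COLOR_BGR2HSV);cv2.imwrite('pics/w11.png',im)
z=p[2]+.018 
print('slice in hand, top z',z);polys(c,(g>80)&(hsv[...,1]<60),z,500,3,(.45,.7,-.2,.1))
# predicted in hand: tool x = slice x+6, tool y=-slice y
for n,zz in(('top',-.018),('bot',.008)):
    print(n,proj(c,[p+R@[x+.006,-y,zz] for x,y in((.035,-.023),(.035,.003),(.009,.003),(.009,.023),(-.035,.023),(-.035,-.023))]).round(1).tolist())
print('pocket');polys(c,(hsv[...,1]>60)&(hsv[...,2]>60),.07,150,3,(.5,.65,-.13,0))
C=np.array([.5775,-.0676]);u=np.array([.955,-.296]);v=np.array([.296,.955])
print('pocket pred z.076',proj(c,[[*(C+x*u+y*v),.076] for x,y in((.037,-.025),(.037,.005),(.011,.005),(.011,.025),(-.037,.025),(-.037,-.025))]).round(1).tolist())
```

```text
0.5250268290564352 32.35954284667969
at [ 0.5723 -0.0659  0.1619] t 33.13 F [ 0.3 -0.1 -1.2] gap 0.525
offset mm [-0.9  0.1 89.9] twist [-0.1 -0.2  0. ]
[ 0.57233753 -0.06594712  0.1619455 ]
slice in hand, top z 0.1799455043714594
 A 1310.5 n 5
[[184.0, 372.0, 527.7, 6.1], [152.0, 385.0, 523.5, 28.6], [126.0, 419.0, 501.3, 57.4], [155.0, 417.0, 498.1, 38.8], [185.0, 390.0, 514.3, 11.3]]
 A 1733.0 n 5
[[377.0, 352.0, 509.7, -102.7], [375.0, 390.0, 481.2, -96.1], [409.0, 419.0, 449.7, -111.8], [434.0, 419.0, 444.5, -126.9], [388.0, 355.0, 505.7, -108.2]]
 A 3755.5 n 13
[[437.0, 185.0, 596.9, -147.3], [446.0, 191.0, 592.8, -150.9], [441.0, 220.0, 579.2, -146.8], [476.0, 221.0, 573.7, -162.9], [487.0, 233.0, 565.7, -167.5], [514.0, 233.0, 561.7, -180.4], [530.0, 178.0, 587.6, -189.0], [503.0, 177.0, 591.8, -176.8], [521.0, 175.0, 590.3, -185.0], [487.0, 172.0, 596.3, -169.9], [485.0, 183.0, 591.4, -168.6], [491.0, 190.0, 587.2, -171.0], [481.0, 185.0, 590.9, -166.7]]
 A 507.5 n 39
[[424.0, 83.0, 641.6, -148.2], [432.0, 107.0, 631.3, -149.9], [428.0, 110.0, 630.6, -148.1], [432.0, 135.0, 
[... 987 characters left out ...]
 638.7, -156.8], [434.0, 91.0, 637.4, -151.6], [430.0, 86.0, 639.8, -150.3], [441.0, 84.0, 639.3, -154.8]]
top [[331.6, 198.8], [274.4, 198.9], [274.8, 249.9], [233.4, 249.9], [237.8, 323.4], [324.0, 323.3]]
bot [[323.6, 183.6], [275.3, 183.6], [275.5, 228.0], [240.2, 228.0], [243.4, 293.5], [318.1, 293.5]]
pocket
 A 867.5 n 4
[[253.0, 187.0, 593.6, -48.4], [253.0, 228.0, 558.4, -36.4], [273.0, 228.0, 553.2, -53.1], [275.0, 188.0, 587.3, -65.7]]
 A 1052.0 n 4
[[275.0, 155.0, 613.7, -74.0], [275.0, 184.0, 590.6, -66.7], [311.0, 184.0, 581.8, -95.3], [311.0, 155.0, 605.1, -101.7]]
pocket pred z.076 [[312.6, 155.7], [274.4, 155.6], [274.6, 187.5], [250.0, 187.5], [251.7, 240.9], [309.5, 240.9]]
```

The slice in hand and the cut-out both match their predicted outlines to within about 1 px: narrow end at row 155, step at row 187, columns 275 to 311. I'll lower it.

move_arm --steps '[{"jaw": -1,"offset": [-0.0005,0.0003,0.005],"twist": [0,0,0]},{"jaw": -1,"offset": [-0.0005,0.0003,0.02],"twist": [0,0,0]},{"jaw": -1,"offset": [-0.0005,0.0003,0.035],"twist": [0,0,0]},{"jaw": -1,"offset": [-0.0005,0.0003,0.05],"twist": [0,0,0]},{"jaw": -1,"offset": [-0.0005,0.0003,0.06],"twist": [0,0,0]},{"jaw": -1,"offset": [-0.0005,0.0003,0.067],"twist": [0,0,0]},{"jaw": -1,"offset": [-0.0005,0.0003,0.07],"twist": [0,0,0]},{"jaw": -1,"offset": [-0.0005,0.0003,0.07],"twist": [0,0,0]}]'

```text
time_s: 33.8
position: [0.5698, -0.0663, 0.0895]
tcp_rot: [0.989, -0.149, -0.0, -0.0]
contact_force: [-0.7, -1.4, -2.1]
finger_gap: 0.529
grasp_force: 32.4
```

move_arm --steps '[{"jaw": -1,"offset": [0,0,0],"twist": [0,0,0]},{"jaw": -1,"offset": [0,0,0],"twist": [0,0,0]},{"jaw": -1,"offset": [0,0,0],"twist": [0,0,0]},{"jaw": -1,"offset": [0,0,0.001],"twist": [0,0,0]},{"jaw": -1,"offset": [0,0,0.002],"twist": [0,0,0]},{"jaw": -1,"offset": [0,0,0.003],"twist": [0,0,0]},{"jaw": -1,"offset": [0,0,0.003],"twist": [0,0,0]},{"jaw": -1,"offset": [0,0,0.003],"twist": [0,0,0]}]'

```text
time_s: 34.47
position: [0.57, -0.0664, 0.0868]
tcp_rot: [0.989, -0.149, -0.0, -0.0]
contact_force: [-0.2, -0.6, -2.6]
finger_gap: 0.528
grasp_force: 32.4
```

Run:
```python
from h import *
c=manip.camera('wrist');c=manip.camera('wrist');s=manip.get_state()
go([.5718,-.0658,.072],-17.2)
R=Ro.from_quat(s['tcp_rot']).as_matrix();p=s['position']
im=c['pixels'];hsv=cv2.cvtColor(im,cv2.COLOR_BGR2HSV);cv2.imwrite('pics/w12.png',im)
C=np.array([.5775,-.0676]);u=np.array([.955,-.296]);v=np.array([.296,.955])
pk=((.037,-.025),(.037,.005),(.011,.005),(.011,.025),(-.037,.025))
print('pocket pred z.076',proj(c,[[*(C+x*u+y*v),.076] for x,y in pk]).round(1).tolist())
print('slice bot',proj(c,[p+R@[x+.006,-y,.008] for x,y in((.035,-.023),(.035,.003),(.009,.003),(.009,.023),(-.035,.023))]).round(1).tolist())
print('col300',[(r,int(hsv[r,300,1]),int(hsv[r,300,2])) for r in range(172,192)])
print('col260',[(r,int(hsv[r,260,1]),int(hsv[r,260,2])) for r in range(214,236)])
for r in (188,192,196): print('row',r,'R',[(k,int(hsv[r,k,1]),int(hsv[r,k,2])) for k in range(314,338)])
for r in (232,236): print('row',r,'L',[(k,int(hsv[r,k,1]),int(hsv[r,k,2])) for k in range(228,250)])
```

```text
at [ 0.5701 -0.0664  0.0868] t 34.57 F [-0.3  0.  -0.7] gap 0.529
offset mm [ 1.5 -1.  14.8] twist [-0.  0.  0.]
pocket pred z.076 [[324.6, 176.0], [269.3, 176.0], [269.8, 220.3], [234.8, 220.3], [238.7, 291.4]]
slice bot [[323.1, 183.5], [274.8, 183.6], [275.1, 227.9], [239.7, 228.0], [243.0, 293.5]]
col300 [(172, 19, 55), (173, 18, 57), (174, 5, 53), (175, 59, 74), (176, 101, 144), (177, 99, 181), (178, 97, 179), (179, 101, 175), (180, 99, 175), (181, 102, 170), (182, 100, 171), (183, 101, 159), (184, 77, 129), (185, 53, 110), (186, 51, 110), (187, 53, 111), (188, 51, 111), (189, 51, 109), (190, 50, 113), (191, 53, 111)]
col260 [(214, 22, 57), (215, 32, 56), (216, 31, 57), (217, 35, 59), (218, 28, 54), (219, 31, 58), (220, 93, 110), (221, 101, 161), (222, 99, 173), (223, 98, 172), (224, 99, 173), (225, 101, 172), (226, 99, 173), (227, 99, 168), (228, 87, 144), (229, 49, 110), (230, 50, 108), (231, 54, 114), (232, 50, 112), (233, 54, 114), (234, 53, 111), (235, 52, 112)]
row 188 R [(314, 52, 108), (315, 49, 110), (316, 51, 111), (317, 54, 109), (318, 51, 109), (319, 55, 111), (320, 
[... 1040 characters left out ...]
w 232 L [(228, 28, 54), (229, 19, 53), (230, 25, 52), (231, 19, 53), (232, 31, 58), (233, 19, 55), (234, 28, 55), (235, 29, 52), (236, 44, 41), (237, 43, 42), (238, 48, 74), (239, 46, 105), (240, 53, 110), (241, 55, 107), (242, 53, 106), (243, 47, 109), (244, 49, 110), (245, 56, 109), (246, 53, 110), (247, 50, 108), (248, 56, 109), (249, 52, 107)]
row 236 L [(228, 0, 50), (229, 29, 53), (230, 10, 53), (231, 9, 54), (232, 43, 53), (233, 31, 57), (234, 28, 54), (235, 19, 53), (236, 29, 53), (237, 49, 83), (238, 49, 110), (239, 51, 109), (240, 52, 107), (241, 52, 108), (242, 48, 107), (243, 50, 108), (244, 54, 109), (245, 51, 110), (246, 56, 110), (247, 51, 110), (248, 55, 111), (249, 51, 109)]
```

move_arm --steps '[{"jaw": -1,"offset": [0.0007,-0.0005,0],"twist": [0,0,0]},{"jaw": -1,"offset": [0.0014,-0.0009,0],"twist": [0,0,0]},{"jaw": -1,"offset": [0.0014,-0.0009,0.001],"twist": [0,0,0]},{"jaw": -1,"offset": [0.0014,-0.0009,0.003],"twist": [0,0,0]},{"jaw": -1,"offset": [0.0014,-0.0009,0.005],"twist": [0,0,0]},{"jaw": -1,"offset": [0.0014,-0.0009,0.007],"twist": [0,0,0]},{"jaw": -1,"offset": [0.0014,-0.0009,0.008],"twist": [0,0,0]},{"jaw": -1,"offset": [0.0014,-0.0009,0.008],"twist": [0,0,0]}]'

```text
time_s: 35.23
position: [0.5712, -0.0659, 0.0783]
tcp_rot: [0.989, -0.149, -0.001, 0.0]
contact_force: [0.3, -0.3, -2.1]
finger_gap: 0.527
grasp_force: 32.4
```

move_arm --steps '[{"jaw": -1,"offset": [0,0,0.0005],"twist": [0,0,0]},{"jaw": -1,"offset": [0,0,0.001],"twist": [0,0,0]},{"jaw": -1,"offset": [0,0,0.0015],"twist": [0,0,0]},{"jaw": -1,"offset": [0,0,0.002],"twist": [0,0,0]},{"jaw": -1,"offset": [0,0,0.0025],"twist": [0,0,0]},{"jaw": -1,"offset": [0,0,0.003],"twist": [0,0,0]},{"jaw": -1,"offset": [0,0,0.003],"twist": [0,0,0]},{"jaw": -1,"offset": [0,0,0.003],"twist": [0,0,0]}]'

```text
time_s: 35.9
position: [0.5716, -0.0659, 0.0758]
tcp_rot: [0.989, -0.149, -0.0, -0.0]
contact_force: [0.0, -0.8, -1.8]
finger_gap: 0.528
grasp_force: 32.4
```

Underside now at about 67 mm, inside the cut-out and free. I'll go on slowly.

move_arm --steps '[{"jaw": -1,"offset": [0,0,0.0004],"twist": [0,0,0]},{"jaw": -1,"offset": [0,0,0.0008],"twist": [0,0,0]},{"jaw": -1,"offset": [0,0,0.0012],"twist": [0,0,0]},{"jaw": -1,"offset": [0,0,0.0016],"twist": [0,0,0]},{"jaw": -1,"offset": [0,0,0.002],"twist": [0,0,0]},{"jaw": -1,"offset": [0,0,0.0025],"twist": [0,0,0]},{"jaw": -1,"offset": [0,0,0.0025],"twist": [0,0,0]},{"jaw": -1,"offset": [0,0,0.0025],"twist": [0,0,0]}]'

```text
time_s: 36.57
position: [0.5716, -0.0659, 0.0733]
tcp_rot: [0.989, -0.149, -0.0, -0.0]
contact_force: [-0.1, -0.7, -2.6]
finger_gap: 0.531
grasp_force: 32.4
```

move_arm --steps '[{"jaw": -1,"offset": [0,0,0.0002],"twist": [0,0,0]},{"jaw": -1,"offset": [0,0,0.0004],"twist": [0,0,0]},{"jaw": -1,"offset": [0,0,0.0006],"twist": [0,0,0]},{"jaw": -1,"offset": [0,0,0.0008],"twist": [0,0,0]},{"jaw": -1,"offset": [0,0,0.0008],"twist": [0,0,0]},{"jaw": -1,"offset": [0,0,0.0008],"twist": [0,0,0]},{"jaw": -1,"offset": [0,0,0.0008],"twist": [0,0,0]},{"jaw": -1,"offset": [0,0,0.0008],"twist": [0,0,0]}]'

```text
time_s: 37.23
position: [0.5717, -0.0659, 0.0728]
tcp_rot: [0.989, -0.149, -0.0, 0.0]
contact_force: [-0.7, -0.0, 0.9]
finger_gap: 0.527
grasp_force: 32.6
```

The floor is felt (Fz from -2.6 to +0.9). I'll release and rise.

move_arm --steps '[{"jaw": -1,"offset": [0,0,0],"twist": [0,0,0]},{"jaw": 0.2,"offset": [0,0,0],"twist": [0,0,0]},{"jaw": 0.4,"offset": [0,0,0],"twist": [0,0,0]},{"jaw": 0.4,"offset": [0,0,0],"twist": [0,0,0]},{"jaw": 0.4,"offset": [0,0,0],"twist": [0,0,0]},{"jaw": 0.4,"offset": [0,0,-0.003],"twist": [0,0,0]},{"jaw": 0.4,"offset": [0,0,-0.01],"twist": [0,0,0]},{"jaw": 0.4,"offset": [0,0,-0.025],"twist": [0,0,0]}]'

```text
time_s: 37.9
position: [0.57, -0.0658, 0.0965]
tcp_rot: [0.989, -0.149, -0.002, 0.0]
contact_force: [-0.4, 0.0, -0.0]
finger_gap: 0.703
grasp_force: 0.0
```

move_arm --steps '[{"jaw": 0.4,"offset": [0,0,-0.03],"twist": [0,0,0]},{"jaw": 0.4,"offset": [0,0,-0.06],"twist": [0,0,0]},{"jaw": 0.4,"offset": [-0.02,0,-0.095],"twist": [0,0,0]},{"jaw": 0.4,"offset": [-0.05,0,-0.12],"twist": [0,0,0]},{"jaw": 0.4,"offset": [-0.08,0,-0.14],"twist": [0,0,0]},{"jaw": 0.4,"offset": [-0.1,0,-0.15],"twist": [0,0,0]},{"jaw": 0.4,"offset": [-0.1,0,-0.15],"twist": [0,0,0]},{"jaw": 0.4,"offset": [-0.1,0,-0.15],"twist": [0,0,0]}]'

```text
time_s: 38.57
position: [0.4764, -0.0362, 0.2492]
tcp_rot: [0.989, -0.149, 0.002, 0.0]
contact_force: [0.5, -0.1, 0.4]
finger_gap: 0.699
grasp_force: 0.0
```

Run:
```python
from h import *
c=manip.camera('wrist');c=manip.camera('wrist');s=manip.get_state();print(s['position'],s['contact_force'],s['finger_gap'])
im=c['pixels'];g=im.min(2);hsv=cv2.cvtColor(im,cv2.COLOR_BGR2HSV);cv2.imwrite('pics/w13.png',im)
print('white tops z.09');polys(c,(g>75)&(hsv[...,1]<45),.09,300,3,(.48,.64,-.28,-.02))
C=np.array([.5775,-.0676]);T=np.array([.530,-.2206]);Bc=np.array([.555,-.1402]);u=np.array([.955,-.296]);v=np.array([.296,.955])
for n,o,pts in(('stepped',C,((35,-23),(35,3),(9,3),(9,23),(-35,23),(-35,-23))),('T',T,((12,32),(12,-8),(23,-8),(23,-32),(-23,-32),(-23,-8),(-12,-8),(-12,32))),('bar',Bc,((30,14),(30,-14),(-30,-14),(-30,14)))):
    print(n,'pred px',proj(c,[[*(o+(x*u+y*v)/1e3),.09] for x,y in pts]).round(0).tolist())
t=manip.camera('top');a=cv2.imread('pics/top0.png');d=cv2.absdiff(a,t['pixels']).max(2)
for n,(r0,r1,c0,c1) in dict(jar=(180,222,208,245),box=(200,248,110,150),bottle=(118,165,120,165)).items(): print(n,'changed px',int((d[r0:r1,c0:c1]>40).sum()))
```

```text
[ 0.47659601 -0.03674869  0.24758271] [-0.40799455  0.2359289  -0.51870057] 0.6996968281719271
white tops z.09
 A 2431.5 n 8
[[484.0, 52.0, 542.5, -258.2], [459.0, 50.0, 550.9, -235.3], [456.0, 63.0, 540.4, -231.0], [415.0, 63.0, 551.6, -193.2], [412.0, 90.0, 528.4, -186.4], [451.0, 91.0, 516.5, -223.1], [451.0, 102.0, 506.2, -221.7], [475.0, 103.0, 498.4, -244.8]]
 A 1994.5 n 39
[[396.0, 46.0, 571.2, -178.6], [402.0, 108.0, 514.6, -174.0], [415.0, 149.0, 470.6, -179.9], [446.0, 148.0, 462.2, -211.0], [451.0, 136.0, 473.0, -217.5], [438.0, 146.0, 466.7, -203.3], [435.0, 142.0, 471.7, -200.8], [440.0, 131.0, 481.3, -207.3], [448.0, 134.0, 475.9, -214.8], [448.0, 130.0, 479.9, -215.3], [430.0, 129.0, 486.2, -197.8], [439.0, 127.0, 485.6, -206.9], [437.0, 123.0, 490.1, -205.5], [444.0, 120.0, 491.0, -212.7], [441.0, 114.0, 497.7, -210.6], [445.0, 112.0, 498.4, -214.7], [440.0, 111.0, 500.8, -210.0], [439.0, 117.0, 495.3, -208.2], [436.0, 110.0, 502.9, -206.3], [443.0, 105.0, 505.7, -213.7], [439.0, 101.0, 510.6, -210.4], [443.0, 100.0, 510.4, -214.3], [443.0, 93.0, 516.9, -215.2], [405.0, 94.0, 526.7, -179.2], [406.0, 66.0, 551.4, -184.5], [412.0, 61.0, 554.1, -190.8], [407.0, 57.0, 558.9, -186.8], [411.0, 56.0, 558.7, -190.6], [407.0, 54.0, 561.5, -187.3], [409.0, 50.0, 564.3, -189.7], [403.0, 52.0, 564.2, -184.0], [407.0, 46.0, 568.2, -188.5], [402.0, 50.0, 566.2, -183.4], [406.0, 54.0, 561.7, -186.4], [402.0, 55.0, 562.0, -182.6], [406.0, 58.0, 558.3, -185.8], [403.0, 60.0, 557.4, -182.7], [397.0, 55.0, 563.3, -178.1], [401.0, 52.0, 564.8, -182.1]]
stepped pred px [[305.0, 35.0], [277.0, 35.0], [277.0, 66.0], [256.0, 66.0], [257.0, 114.0], [303.0, 114.0]]
T pred px [[415.0, 64.0], [457.0, 64.0], [459.0, 52.0], [484.0, 52.0], [475.0, 103.0], [451.0, 103.0], [453.0, 91.0], [412.0, 90.0]]
bar pred px [[347.0, 42.0], [377.0, 42.0], [371.0, 109.0], [343.0, 109.0]]
jar changed px 0
box changed px 0
bottle changed px 0
```

The T's outline matches "flat and home" to 1 px, and the bystanders are unchanged. I'll check the stepped slice and the bar with a brighter threshold.

Run:
```python
from h import *
c=manip.camera('wrist');im=c['pixels'];g=im.min(2);hsv=cv2.cvtColor(im,cv2.COLOR_BGR2HSV)
for th in (100,130): print(th);polys(c,(g>th),.09,600,3,(.5,.64,-.18,-.02))
print([(r,int(hsv[r,291,1]),int(hsv[r,291,2])) for r in range(28,44)],[(r,int(hsv[r,291,1]),int(hsv[r,291,2])) for r in range(106,124)])
print([(k,int(hsv[90,k,1]),int(hsv[90,k,2])) for k in list(range(250,264))+list(range(298,312))])
s=manip.get_state();print(s['time_s'])
```

```text
100
 A 1874.0 n 4
[[349.0, 41.0, 587.2, -137.3], [344.0, 108.0, 530.9, -119.0], [371.0, 108.0, 523.1, -144.3], [377.0, 42.0, 578.9, -161.9]]
 A 3186.5 n 6
[[304.0, 35.0, 604.0, -99.1], [276.0, 35.0, 611.6, -74.7], [276.0, 64.0, 588.2, -67.4], [255.0, 66.0, 592.4, -48.1], [258.0, 114.0, 550.3, -36.9], [303.0, 113.0, 538.1, -79.4]]
130
 A 1873.5 n 10
[[292.0, 35.0, 607.2, -88.7], [277.0, 35.0, 611.3, -75.6], [275.0, 66.0, 586.9, -66.0], [255.0, 67.0, 591.6, -47.8], [258.0, 113.0, 551.2, -37.2], [271.0, 114.0, 546.5, -49.1], [279.0, 109.0, 548.7, -58.0], [293.0, 77.0, 572.6, -79.4], [286.0, 70.0, 580.5, -74.8], [291.0, 65.0, 583.2, -80.6]]
[(28, 15, 87), (29, 12, 85), (30, 15, 87), (31, 9, 83), (32, 15, 85), (33, 6, 85), (34, 16, 127), (35, 18, 204), (36, 16, 208), (37, 22, 185), (38, 44, 158), (39, 44, 157), (40, 23, 180), (41, 22, 182), (42, 21, 183), (43, 16, 206)] [(106, 48, 160), (107, 49, 157), (108, 48, 159), (109, 47, 159), (110, 47, 159), (111, 50, 158), (112, 49, 160), (113, 50, 162), (114, 61, 158), (115, 67, 80), (116, 23, 55), (117, 12, 63), (118, 29, 62), (119, 32, 64), (120, 20, 64), (121, 33, 61), (122, 30, 67), (123, 21, 62)]
[(250, 20, 103), (251, 19, 105), (252, 18, 102), (253, 15, 103), (254, 18, 102), (255, 22, 115), (256, 22, 172), (257, 18, 208), (258, 17, 205), (259, 18, 204), (260, 19, 205), (261, 18, 204), (262, 16, 203), (263, 16, 204), (298, 48, 158), (299, 47, 158), (300, 45, 157), (301, 47, 158), (302, 49, 161), (303, 53, 163), (304, 65, 126), (305, 47, 60), (306, 17, 60), (307, 16, 62), (308, 16, 63), (309, 12, 62), (310, 28, 63), (311, 21, 62)]
38.7667
```

The stepped slice's top matches the seated outline at 90 mm to within about 2 px (corners (304,35), (276,35), (255,66), (258,114) and (303,113)). The bar hasn't moved, so the tray is still fully out. The arm is clear, so I'll hand in.

```bash
python3 -c "
from bench import manip
print(manip.sign_off())"
```

```text
the job is handed in; nothing more can be done
None
```

The job is handed in at 38.8 s. The tray is out at its stop, and by my last camera check both slices lie flat and home in their cut-outs and the jar, box and bottle have not moved; the judge's verdict was not shown.

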